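# Charge the mixing bottle with agitator balls from a lipped scoop

### The job

Get the three steel balls out of the scoop and into the open bottle: pick the scoop up by its grip block, keep it level while you bring its turned-down lip to rest just inside the bottle's mouth, touching the rim gently, and only then tip it so that the balls run in, the lip staying in the mouth until all three are inside. Then set the empty scoop back on the rubber mat, upright and flat, and let go. Spill no ball, leave the bottle standing where it is, and leave everything else on the bench alone.

Things in the scene. Friction and masses are not known exactly. Their poses are not given: they have to be found in the camera images.
- scoop: The scoop, an aluminium trough bridged by a black grip block, spout at +x. Origin: underside of its floor, below the block. Flat 4 mm floor from x = -55 (rear wall) to 30 mm, walls 30 mm high, 32 mm wide outside, 25 inside. From x = 30 a 50 mm ramp climbs at 22 degrees (24 mm side walls, end open); its underside ends at x = 76, z = 19. About 0.2 to 0.3 kg without the balls.
- scoop_grip (a point): Centre of the scoop's black grip block, 36 mm long (x) by 32 mm wide (y) by 36 mm high, at x = 0, z = 48 mm in the scoop's frame. Axes as the scoop's.
- scoop_lip (a point): Lower edge of the lip, at x = 82, z = 8 mm in the scoop's frame; axes as the scoop's. The lip is flat, 24 mm wide, 3 mm thick, 16 mm long, turned down 60 degrees below level at the ramp's end. Balls start to run out when the scoop is tipped nose-down past 22 degrees; all have left by 45.
- ball1_center (a point): Centre of a steel ball, 20 mm across, 33 g, lying loose in the scoop's trough. Its axes mean nothing.
- ball2_center (a point): Centre of the second steel ball, alike.
- ball3_center (a point): Centre of the third steel ball, alike.
- bottle_mouth (a point): Centre of the open bottle's mouth, level with the top of its rim, 125 mm above its underside. Mouth 46 mm across inside, rim a rounded bead, 5 mm thick, 56 mm outside. z is the bottle's axis.
- bottle_center (a point): Centre of the open white plastic bottle, half-way up: 125 mm high, body 84 mm across up to 62 mm, shoulder narrowing to the 54 mm neck from 86 mm up. It stands loose on the table, empty, 0.3 to 0.5 kg; it slides or tips if pushed hard.
- mat: Thin black rubber mat fixed to the table, 220 mm (x) by 150 mm (y), 3 mm thick, on which the scoop starts. Origin at the centre of its underside.
- capped_center (a point): Centre, half-way up, of the other white bottle, closed with a cap, 135 mm high, body 84 mm across: leave alone.
- spool: Filament spool lying flat, 200 mm across, 64 mm high: leave alone. Origin at the middle of its underside.
- scraper: Spatula lying on the table, 170 mm long: leave alone.
- driver: Screwdriver lying on the table, 160 mm long: leave alone.
- glue: Glue stick standing upright, 31 mm across, 100 mm high: leave alone. Origin at the middle of its underside.
- bracket: Blue printed angle bracket, 70 x 50 mm, 56 mm high: leave alone. Origin at the middle of its underside.
- sander: Cork sanding block, 100 x 60 x 28 mm: leave alone. Origin at the middle of its underside.
Things that resemble listed ones, but are neither listed nor needed, are in the scene too. Of the things that look like the scoop, the smaller one is meant. What is shaped like the part that bears bottle_mouth but turquoise is not meant.

How it is judged:
On the way, in this order (a step that is already met when the one before it is completed fails the run):
1. the scoop, still level (within 20 degrees), rests its lip inside the bottle's mouth, touching the bottle, all balls still in the scoop (horizontal distance between scoop_lip and bottle_mouth below 0.024 m and z of scoop_lip in the frame of bottle_mouth below -0.002 m and contact force between scoop and bottle above 0.2 N and angle between scoop's own z axis and vertical below 0.35 rad and not (horizontal distance between ball1_center and bottle_mouth below 0.042 m and height (world z) of ball1_center below 0.105 m) and not (horizontal distance between ball2_center and bottle_mouth below 0.042 m and height (world z) of ball2_center below 0.105 m) and not (horizontal distance between ball3_center and bottle_mouth below 0.042 m and height (world z) of ball3_center below 0.105 m)), for 0.2 s.
2. all three balls are inside the bottle while the lip is still in its mouth (horizontal distance between each of ball1_center, ball2_center, ball3_center and bottle_mouth below 0.042 m and height (world z) of each of ball1_center, ball2_center, ball3_center below 0.105 m and horizontal distance between scoop_lip and bottle_mouth below 0.028 m and z of scoop_lip in the frame of bottle_mouth below 0.004 m), for 0.1 s.
At the end, for the whole second after the job is handed in: All three balls lie inside the open bottle, which stands upright within 30 mm of where it was; the scoop stands upright and flat on the rubber mat (its origin over the mat), released and at rest (horizontal distance between each of ball1_center, ball2_center, ball3_center and bottle_mouth below 0.042 m and height (world z) of each of ball1_center, ball2_center, ball3_center below 0.105 m and angle between each of bottle_mouth, scoop's own z axis and vertical below 0.08 rad and distance of bottle_mouth from where it was at the start of the episode below 0.03 m and height (world z) of scoop below 0.006 m and x of scoop in the frame of mat between -0.11 and 0.11 m and y of scoop in the frame of mat between -0.075 and 0.075 m and linear speed of scoop below 0.02 m/s and contact force between the fingers and scoop below 0.05 N); the robot touches nothing.
It fails at once if a ball falls onto the table or the mat (height (world z) of any of ball1_center, ball2_center, ball3_center below 0.0135 m).
It fails at once if the scoop is tipped by more than 25 degrees with its lip out of the bottle's mouth while a ball is not yet in the bottle (angle between scoop's own z axis and vertical above 0.44 rad and not (horizontal distance between scoop_lip and bottle_mouth below 0.028 m and z of scoop_lip in the frame of bottle_mouth below 0.004 m) and (not (horizontal distance between ball1_center and bottle_mouth below 0.042 m and height (world z) of ball1_center below 0.105 m) or not (horizontal distance between ball2_center and bottle_mouth below 0.042 m and height (world z) of ball2_center below 0.105 m) or not (horizontal distance between ball3_center and bottle_mouth below 0.042 m and height (world z) of ball3_center below 0.105 m))).
It fails at once if the bottle is tipped by more than 15 degrees or shifted by more than 40 mm (angle between bottle_mouth's own z axis and vertical above 0.26 rad or distance of bottle_mouth from where it was at the start of the episode above 0.04 m).
It fails at once if the scoop presses on the bottle with more than 35 N (contact force between scoop and bottle above 35 N).
It fails at once if another thing on the bench is moved by more than 30 mm (distance of any of capped_center, spool, scraper, driver, glue, bracket, sander from where it was at the start of the episode above 0.03 m).
It also fails if it takes over 61 s, if anything falls off the work surface, if the arm or the gripper's body presses on something with over 40 N, if the wrist force passes 120 N, or if a joint passes its speed limit or range.

### The arm

A 6-joint arm with a two-finger parallel gripper is mounted at the origin on the work surface. World frame = base frame: x ahead of the robot, y to its left, z up, the work surface at z = 0. Lengths are in m, angles in rad, forces in N, time in s.
With the tool pointing down it reaches from about 0.425 to 0.925 m from the base axis. Payload 12.5 kg.
Tool frame: the origin (TCP) lies on the centre line of the jaws, within the pads' length; the fingertips stand 25 mm ahead of it and the grasp point (between the pads) lies 6 mm ahead of it; z points along the fingers, y is the direction in which the jaws open and shut (so a half turn about z gives the same grasp; the last joint's range is limited). The gripper opens to 85 mm and grips with 20 to 120 N. Pads are 22 mm wide; open, the fingers measure 114 mm over their backs; the gripper's body (76 mm by 85 mm) begins 54 mm behind the grasp point. The pads swing forward as they close: fully open they stand 13 mm farther back than shut.
Start: joints at [1.106, 0.491, 1.559, -0, 1.092, -0.106], TCP at [0.219, 0.585, 0.256] pointing down, gripper open.
Joint ranges: [-3.1, 3.1], [-0.84, 2.19], [0.05, 2.79], [-1.13, 4.28], [0.06, 2.93], [-2.69, 2.69]. Speed limits (rad/s): [2.22, 2.22, 2.79, 3.14, 3.14, 3.14].

### API

Orientations are given as a unit quaternion [x, y, z, w].
In Python, from station import r gives the robot as it stands. The module is installed in compiled form; this text tells all that it offers.
- The arm moves only by the tool carry_out, never from a script. Its argument "targets" is a list of rows, each an object with "gripper": the finger opening in m, from 0 to 0.0854; "xyz": the shift along the world's x, y, z in m, a list of three; "spin": the turn about the world's z in rad. A call has 1 to 10 rows; each row is the pose to reach, as a shift and turn from the pose measured when the call began; what a row does not reach only later rows make up. A row lasts 1/8 s, in which the tool goes at most 62.5 mm and 10.7 degrees, less where a joint would pass 70% of its speed; a pose out of reach is approached as far as the arm can. A call with a gripper value outside its range is refused whole. The fingers move at their own pace and stop on an object; "grip_force" is the grip in N (left out, the last holds). Time passes only in rows, so rows that repeat a pose let the fingers close. It gives the time, the measured TCP pose, the force and the opening at its end, in the units of the state.
- r.get_obs(): the state, without advancing time (a new reading comes with each control period).
- r.read_camera(name): name is "scene" or "side" or "wrist"; returns a dict with "image" (420x560x3 uint8, red, green, blue), "z_map" (420x560 float32, m along the optical axis (not along the pixel's ray), 0 where there is no reading), "fx", "fy", "cx", "cy" (pixels), "k1" (the pictures are not rectified: a ray, as slopes to the right and down, at radius r is drawn at 1 + k1 r^2 times it, then the intrinsics apply), "T" (4x4, takes a point from camera to world coordinates). Camera axes: x right, y down, z forward; pixel columns grow to the right and rows downward; lengths in m; the calibration is good to about 2 mm. A picture is of the moment at which its call begins.
- r.hand_in(): hands the job in, once; it reports no verdict.
The state is a dict: "t": time; "qpos": joint angles; "joint_vel": joint speeds; "effort": joint torques, N m; "tool_pos": TCP position; "eef_rot": TCP orientation; "force": force on the tool from outside, world axes, zero at the start; "ft_torque": the same for the moment, N m; "gripper_width": finger opening in m.
Only numpy, scipy, OpenCV 4.12 (cv2) and the standard library are available. Lean on these libraries where they do the work, as an engineer would, in place of code of your own. Each camera call takes 0.05 s, during which the arm holds its last target.

## Working session

There is one attempt and no reset: what is moved stays moved. The work goes in short steps, Python scripts to look and compute and a tool call to move; the robot and the scene stay as the last step left them, time stands still between calls to the robot, and variables do not carry over. Pictures are saved under pics/ and viewed, and the job is handed in when it is done.

Besides the shell and the picture viewer there is one more tool, called after "Request:" as a command line: name --argument value ..., lists and objects as JSON in quotes. carry_out: Moves the arm, as the interface text tells. Its arguments: {"type":"object","properties":{"targets":{"type":"array","items":{"type":"object","properties":{"gripper":{"type":"number"},"xyz":{"type":"array","items":{"type":"number"}},"spin":{"type":"number"}}}},"grip_force":{"type":"number"}},"required":["targets"]}

```bash
ls; mkdir -p pics; cat > h.py <<'E'
import numpy as np, cv2
from station import r
def shot(n,tag):
    c=r.read_camera(n); cv2.imwrite(f'pics/{tag}.png',c['image'][:,:,::-1]); np.save(f'pics/{tag}.npy',c,allow_pickle=True); return c
def load(tag): return np.load(f'pics/{tag}.npy',allow_pickle=True).item()
def K(c): return np.array([[c['fx'],0,c['cx']],[0,c['fy'],c['cy']],[0,0,1]])
def ray(c,u,v):
    p=cv2.undistortPoints(np.array([[[u,v]]],float),K(c),np.array([c['k1'],0,0,0,0.]))[0,0]
    return np.array([p[0],p[1],1.])
def plane(c,u,v,z):
    T=c['T'];d=T[:3,:3]@ray(c,u,v);o=T[:3,3];return o+d*(z-o[2])/d[2]
def dep(c,u,v):
    z=c['z_map'][int(v),int(u)];T=c['T'];return T[:3,:3]@(ray(c,u,v)*z)+T[:3,3]
def proj(c,P):
    T=c['T'];q=T[:3,:3].T@(np.atleast_2d(P)-T[:3,3]).T
    o,_=cv2.projectPoints(q.T.copy(),np.zeros(3),np.zeros(3),K(c),np.array([c['k1'],0,0,0,0.]));return o[:,0]
E
python3 - <<'E'
from h import *
o=r.get_obs();print(o)
for n in['scene','side','wrist']:
    c=shot(n,n+'0');print(n,c['T'].round(3).tolist(),c['fx'],c['k1'])
E
```

```text
pics
{'t': 0.0, 'qpos': array([ 1.10642026e+00,  4.91579070e-01,  1.55945408e+00,  1.73670024e-05,
        1.09170069e+00, -1.05616512e-01]), 'joint_vel': array([ 1.42810431e-04,  3.44285366e-04, -1.33863711e-03, -2.88249105e-04,
        4.90362278e-05, -4.21599060e-04]), 'effort': array([-9.81558078e-04, -6.18421769e+01, -2.61602211e+01, -1.58398052e-04,
        4.06958774e-03,  3.21192476e-05]), 'tool_pos': array([0.21934127, 0.58503527, 0.25571401]), 'eef_rot': array([ 1.78423251e-01,  9.83953666e-01, -5.45414181e-04, -1.67818213e-04]), 'force': array([ 0.42021157, -0.72605526, -0.26661534]), 'ft_torque': array([-0.0415626 , -0.00742039,  0.05072786]), 'gripper_width': 0.08539064538875081}
scene [[0.773, 0.532, -0.345, 0.884], [0.634, -0.661, 0.401, -0.408], [-0.015, -0.529, -0.849, 0.909], [0.0, 0.0, 0.0, 1.0]] 415.81350201494826 -0.023211170753275032
side [[0.967, -0.195, 0.164, 0.376], [-0.254, -0.712, 0.655, -0.656], [-0.011, -0.675, -0.738, 0.834], [0.0, 0.0, 0.0, 1.0]] 399.9129760732228 -0.08064361597678905
wrist [[0.351, 0.898, 0.264, 0.152], [0.936, -0.336, -0.101, 0.61], [-0.002, 0.283, -0.959, 0.374], [0.0, 0.0, 0.0, 1.0]] 289.87324923476905 -0.019594319044167877
```

View pics/scene0.png

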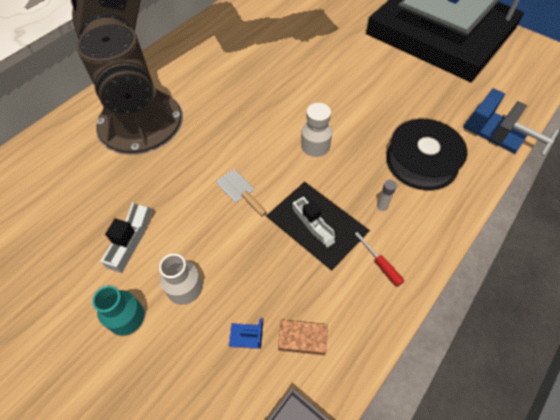

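View pics/side0.png

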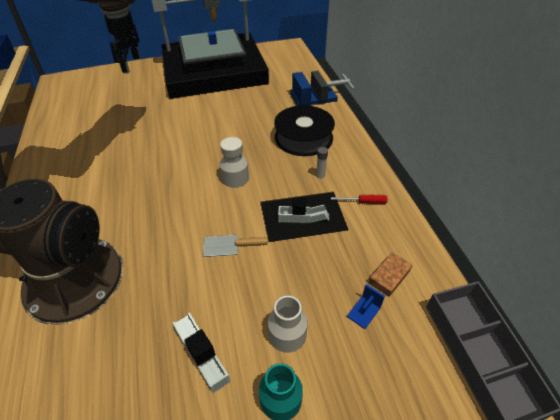

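View pics/wrist0.png

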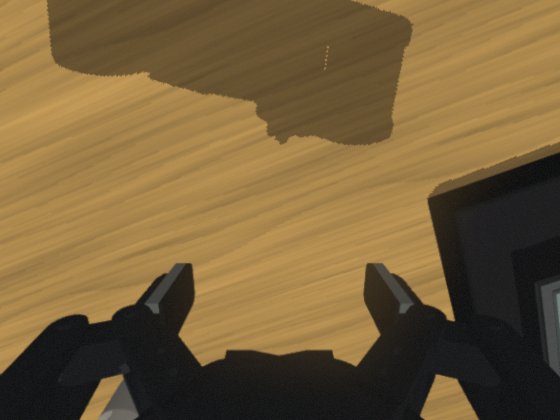

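The scene picture shows the small scoop on the mat at about (314,220), the open white bottle with its mouth at (173,265), the capped bottle at (317,130) and the larger decoy scoop at (125,235). The side picture has the scoop at (303,214) and the bottle mouth at (288,310).

```bash
python3 - <<'E'
from h import *
for n,box in [('scene0',(255,170,385,280)),('side0',(250,180,360,250))]:
    c=load(n);im=c['image'][:,:,::-1]
    x0,y0,x1,y1=box;s=6
    cv2.imwrite(f'pics/{n}_z.png',cv2.resize(im[y0:y1,x0:x1],None,fx=s,fy=s,interpolation=cv2.INTER_CUBIC))
    # mat corners
    g=c['image'].max(2);m=((g<60)).astype(np.uint8);m2=np.zeros_like(m);m2[y0:y1,x0:x1]=m[y0:y1,x0:x1]
    m2=cv2.morphologyEx(m2,cv2.MORPH_OPEN,np.ones((3,3)))
    cs=max(cv2.findContours(m2,0,2)[0],key=cv2.contourArea)
    hull=cv2.convexHull(cs);rc=cv2.approxPolyDP(hull,6,True)[:,0]
    print(n,[ (p.tolist(),plane(c,*p,0.003)[:2].round(3).tolist()) for p in rc])
    W=np.array([plane(c,*p[0],0.003)[:2] for p in hull],np.float32);print(cv2.minAreaRect(W))
# bottle mouth
for n,u,v in[('scene0',173,266),('side0',288,309)]:
    c=load(n);print(n,'mouth',plane(c,u,v,0.125).round(4))
for n,u,v in[('scene0',117,229),('scene0',109,296),('scene0',317,112),('scene0',429,148),('scene0',388,187)]:
    print(u,v,plane(load(n),u,v,0.06).round(3))
c=load('scene0')
for n,b in[('scene0',(150,240,215,310)),('side0',(260,285,315,355))]:
    c=load(n);x0,y0,x1,y1=b;cv2.imwrite(f'pics/{n}_b.png',cv2.resize(c['image'][y0:y1,x0:x1,::-1],None,fx=8,fy=8,interpolation=cv2.INTER_CUBIC))
E
```

```text
scene0 [([303, 184], [0.521, 0.12]), ([366, 229], [0.726, 0.109]), ([332, 268], [0.721, -0.029]), ([269, 217], [0.516, -0.015])]
((0.6205474138259888, 0.04676840081810951), (0.1429092139005661, 0.2132946103811264), 85.72176361083984)
side0 [([333, 193], [0.731, 0.107]), ([346, 229], [0.718, -0.032]), ([269, 240], [0.509, -0.014]), ([261, 202], [0.52, 0.127])]
((0.6203353404998779, 0.04625324532389641), (0.14734181761741638, 0.21721738576889038), 85.47058868408203)
scene0 mouth [ 0.4871 -0.2818  0.125 ]
side0 mouth [ 0.4839 -0.286   0.125 ]
117 229 [ 0.281 -0.29   0.06 ]
109 296 [ 0.398 -0.407  0.06 ]
317 112 [0.424 0.307 0.06 ]
429 148 [0.732 0.386 0.06 ]
388 187 [0.713 0.211 0.06 ]
```

View pics/scene0_z.png

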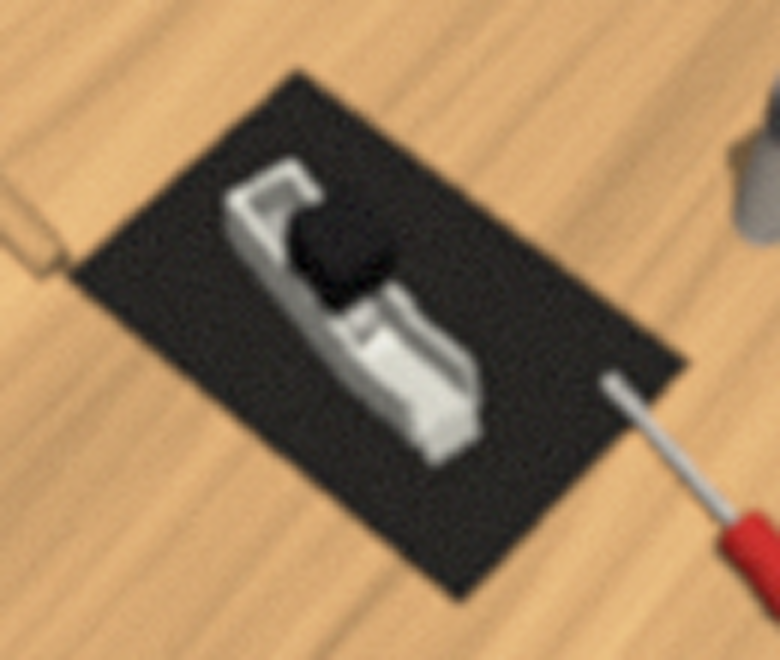

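View pics/side0_z.png

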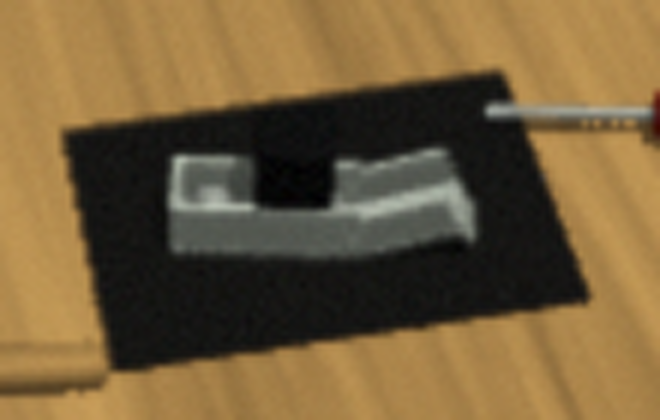

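View pics/scene0_b.png

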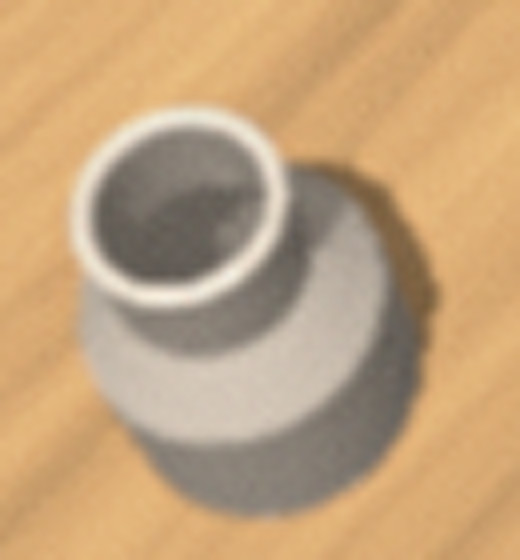

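View pics/side0_b.png

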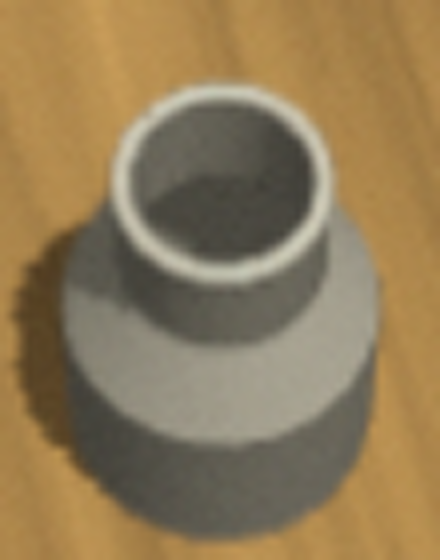

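Request:
carry_out --targets '[{"xyz":[0.033,-0.053,-0.003],"spin":0.03},{"xyz":[0.066,-0.107,-0.006],"spin":0.06},{"xyz":[0.099,-0.16,-0.01],"spin":0.09},{"xyz":[0.132,-0.214,-0.013],"spin":0.12},{"xyz":[0.165,-0.267,-0.016],"spin":0.15},{"xyz":[0.198,-0.32,-0.02],"spin":0.18},{"xyz":[0.231,-0.374,-0.024],"spin":0.21},{"xyz":[0.264,-0.427,-0.028],"spin":0.24},{"xyz":[0.297,-0.48,-0.03],"spin":0.26},{"xyz":[0.32,-0.53,-0.03],"spin":0.27}]'

```text
$.targets[0]: bad value
```

```bash
python3 - <<'E'
from h import *
o=r.get_obs();print(o['t'],o['tool_pos'],o['eef_rot'],o['qpos'])
c=shot('wrist','wrist1');print(c['T'].round(3))
E
```

```text
0.15 [0.2193856  0.58509648 0.25588607] [ 1.78420123e-01  9.83954326e-01 -3.62199734e-04 -1.16133331e-04] [ 1.10639919e+00  4.91395858e-01  1.55928501e+00  2.16526226e-05
  1.09167227e+00 -1.05645945e-01]
[[ 0.351  0.898  0.264  0.152]
 [ 0.936 -0.336 -0.101  0.61 ]
 [-0.002  0.283 -0.959  0.374]
 [ 0.     0.     0.     1.   ]]
```

View pics/wrist1.png

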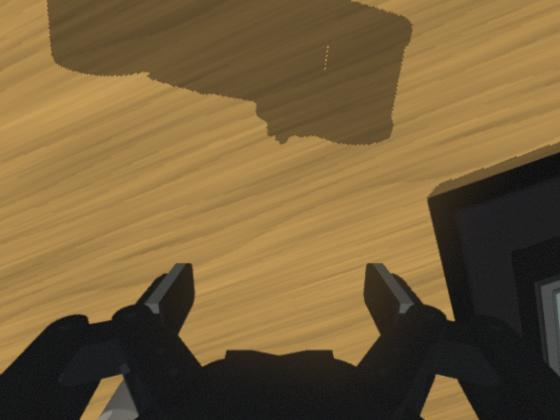

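The move was refused because the rows need a gripper value, so the picture is unchanged. I'll send it again with one.

Request:
carry_out --targets '[{"gripper":0.085,"xyz":[0.033,-0.053,-0.003],"spin":0.03},{"gripper":0.085,"xyz":[0.066,-0.107,-0.006],"spin":0.06},{"gripper":0.085,"xyz":[0.099,-0.16,-0.01],"spin":0.09},{"gripper":0.085,"xyz":[0.132,-0.214,-0.013],"spin":0.12},{"gripper":0.085,"xyz":[0.165,-0.267,-0.016],"spin":0.15},{"gripper":0.085,"xyz":[0.198,-0.32,-0.02],"spin":0.18},{"gripper":0.085,"xyz":[0.231,-0.374,-0.024],"spin":0.21},{"gripper":0.085,"xyz":[0.264,-0.427,-0.028],"spin":0.24},{"gripper":0.085,"xyz":[0.297,-0.48,-0.03],"spin":0.26},{"gripper":0.085,"xyz":[0.32,-0.53,-0.03],"spin":0.27}]'

```text
t: 1.45
tool_pos: [0.5404, 0.053, 0.2257]
eef_rot: [0.044, 0.999, -0.0, -0.0]
force: [0.7, -0.6, -0.8]
gripper_width: 0.0851
```

```bash
python3 - <<'E'
from h import *
o=r.get_obs();print(o['t'],o['tool_pos'],o['eef_rot'],o['qpos'])
c=shot('wrist','wrist1');print(c['T'].round(3))
E
```

```text
1.45 [0.54035244 0.05303812 0.22572583] [ 4.43337879e-02  9.99016726e-01 -3.00837869e-04 -7.38522061e-05] [-2.35772714e-02  4.10231132e-01  1.79685014e+00 -7.44001975e-04
  9.34671684e-01 -1.50523490e+00]
[[ 0.088  0.955  0.282  0.468]
 [ 0.996 -0.084 -0.026  0.059]
 [-0.001  0.283 -0.959  0.344]
 [ 0.     0.     0.     1.   ]]
```

View pics/wrist1.png

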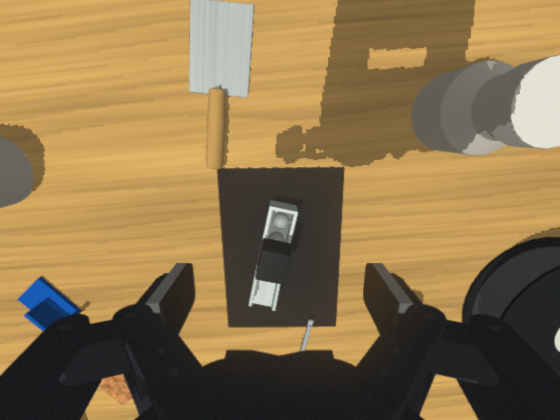

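```bash
python3 - <<'E'
from h import *
c=load('wrist1');x0,y0,x1,y1=235,190,315,320
cv2.imwrite('pics/wrist1z.png',cv2.resize(c['image'][y0:y1,x0:x1,::-1],None,fx=4.5,fy=4.5,interpolation=cv2.INTER_CUBIC))
E
```

```text
(no output)
```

View pics/wrist1z.png

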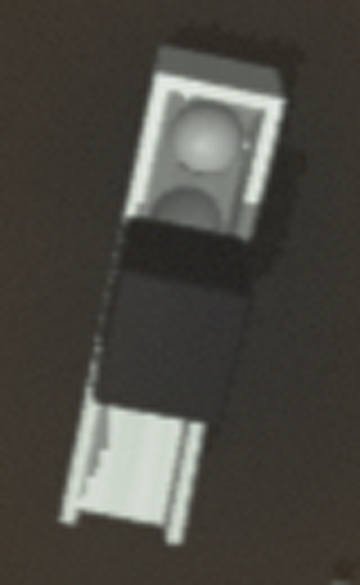

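The wrist close-up shows the trough's rear top corners at crop (157,72) and (285,100), one ball near the rear and another half under the block. The spout points down the image.

```bash
python3 - <<'E'
from h import *
c=load('wrist1')
f=lambda u,v,z:plane(c,u/4.5+235-.4,v/4.5+190-.4,z)
a,b=f(157,72,.033),f(285,100,.033)
print('rear',a,b,np.linalg.norm(a-b),np.degrees(np.arctan2(*(b-a)[1::-1]))-90)
P=[f(112,270,.069),f(250,292,.069),f(205,422,.069),f(98,403,.069)]
for p in P:print(p.round(4))
P=np.array(P);print('block',P.mean(0),np.degrees(np.arctan2(*((P[2]+P[3]-P[0]-P[1]))[1::-1])),np.linalg.norm(P[2]-P[1]),np.linalg.norm(P[1]-P[0]))
# ramp end: top of side walls at end: x~? 
e=[f(70,520,.046),f(177,540,.046)];print(e)
# edges left: wall top line
m=(a+b)/2;pm=P.mean(0)
print('dir rear->block',np.degrees(np.arctan2(*(pm-m)[1::-1])),np.linalg.norm((pm-m)[:2]))
print('dir rear->end',np.degrees(np.arctan2(*((e[0]+e[1])/2-m)[1::-1])),np.linalg.norm(((e[0]+e[1])/2-m)[:2]))
# depth check
for u,v in[(180,350),(150,480),(220,60)]: print(dep(c,u/4.5+235,v/4.5+190).round(4))
for n,u,v in[('scene0',172.5,265.8),('side0',287.6,307.8)]:
    print(n,'mouth',plane(load(n),u,v,0.125).round(4))
E
```

```text
rear [0.54817316 0.04087867 0.033     ] [0.55809271 0.07175714 0.033     ] 0.03243265398728037 -17.809351108323426
[0.5844 0.0282 0.069 ]
[0.5926 0.0591 0.069 ]
[0.625  0.0459 0.069 ]
[0.6178 0.0213 0.069 ]
block [0.6049163  0.03861782 0.069     ] -16.9895472997515 0.034967677506975874 0.03195771373708427
[array([0.66382529, 0.00698703, 0.046     ]), array([0.67232358, 0.034429  , 0.046     ])]
dir rear->block -18.87095179604162 0.05472486030687788
dir rear->end -17.213444173042472 0.12033126559970388
[0.6061 0.0422 0.0693]
[0.6698 0.0271 0.0212]
[0.5532 0.0568 0.0085]
scene0 mouth [ 0.4859 -0.2821  0.125 ]
side0 mouth [ 0.4838 -0.2832  0.125 ]
```

Request:
carry_out --targets '[{"gripper":0.07,"xyz":[0.009,0.0045,-0.04],"spin":-0.15},{"gripper":0.06,"xyz":[0.009,0.0045,-0.09],"spin":-0.217},{"gripper":0.055,"xyz":[0.009,0.0045,-0.13],"spin":-0.217},{"gripper":0.055,"xyz":[0.009,0.0045,-0.155],"spin":-0.217},{"gripper":0.055,"xyz":[0.009,0.0045,-0.1645],"spin":-0.217},{"gripper":0.055,"xyz":[0.009,0.0045,-0.1645],"spin":-0.217}]' --grip_force 20

```text
t: 2.25
tool_pos: [0.5518, 0.0527, 0.0612]
eef_rot: [0.153, 0.988, -0.001, 0.0]
force: [0.5, -0.0, -0.1]
gripper_width: 0.0554
```

```bash
python3 - <<'E'
from h import *
o=r.get_obs();print(o['t'],o['tool_pos'],o['eef_rot'],o['gripper_width'])
c=shot('wrist','wrist2')
c=shot('side','side2');x0,y0,x1,y1=230,160,350,250
cv2.imwrite('pics/side2z.png',cv2.resize(c['image'][y0:y1,x0:x1,::-1],None,fx=6,fy=6,interpolation=cv2.INTER_CUBIC))
E
```

```text
2.25 [0.55179492 0.0527219  0.0612221 ] [ 1.53240562e-01  9.88188228e-01 -1.09181798e-03  4.04214799e-04] 0.05544653141383071
```

View pics/wrist2.png

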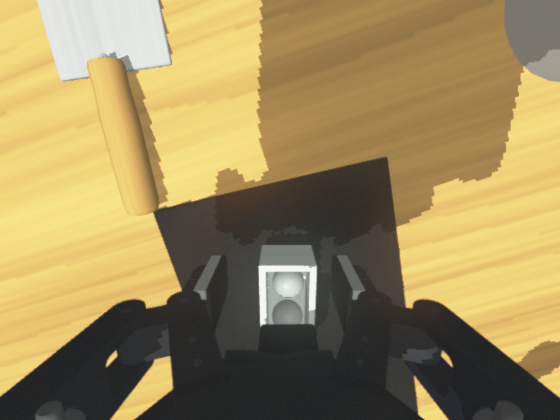

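View pics/side2z.png

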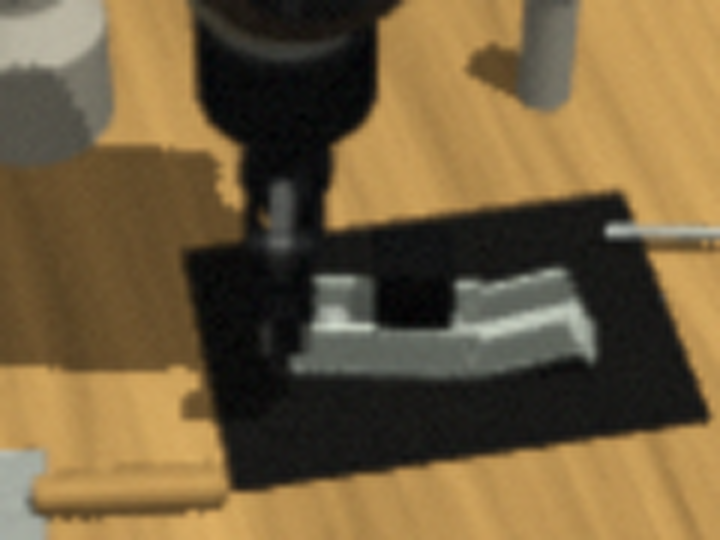

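Request:
carry_out --targets '[{"gripper":0.055,"xyz":[-0.0025,0.005,-0.008],"spin":0},{"gripper":0.055,"xyz":[-0.0025,0.005,-0.012],"spin":0},{"gripper":0.055,"xyz":[-0.0025,0.005,-0.012],"spin":0}]'

```text
t: 2.72
tool_pos: [0.5496, 0.0578, 0.05]
eef_rot: [0.153, 0.988, -0.001, 0.001]
force: [0.1, 0.1, -0.6]
gripper_width: 0.055
```

```bash
python3 - <<'E'
from h import *
c=shot('wrist','wrist3')
cv2.imwrite('pics/wrist3z.png',cv2.resize(c['image'][220:360,180:380,::-1],None,fx=4,fy=4,interpolation=cv2.INTER_CUBIC))
E
```

```text
(no output)
```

View pics/wrist3z.png

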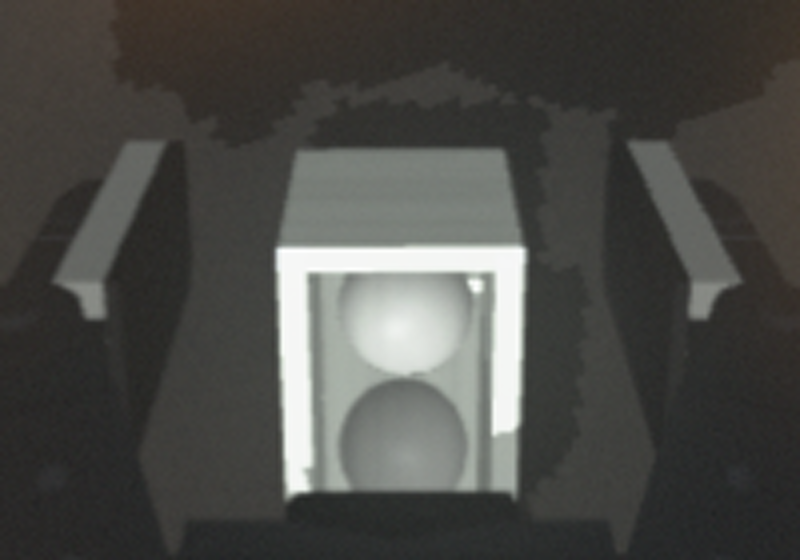

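Request:
carry_out --targets '[{"gripper":0.04,"xyz":[0,0,0],"spin":0},{"gripper":0.03,"xyz":[0,0,0],"spin":0},{"gripper":0.028,"xyz":[0,0,0],"spin":0},{"gripper":0.028,"xyz":[0,0,0],"spin":0},{"gripper":0.028,"xyz":[0,0,0],"spin":0}]' --grip_force 20

```text
t: 3.4
tool_pos: [0.5498, 0.0577, 0.0503]
eef_rot: [0.153, 0.988, -0.001, 0.001]
force: [-1.8, -0.6, 5.8]
gripper_width: 0.0309
```

```bash
python3 - <<'E'
from h import *
c=shot('wrist','wrist4')
cv2.imwrite('pics/wrist4z.png',cv2.resize(c['image'][220:360,180:380,::-1],None,fx=4,fy=4,interpolation=cv2.INTER_CUBIC))
E
```

```text
(no output)
```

View pics/wrist4z.png

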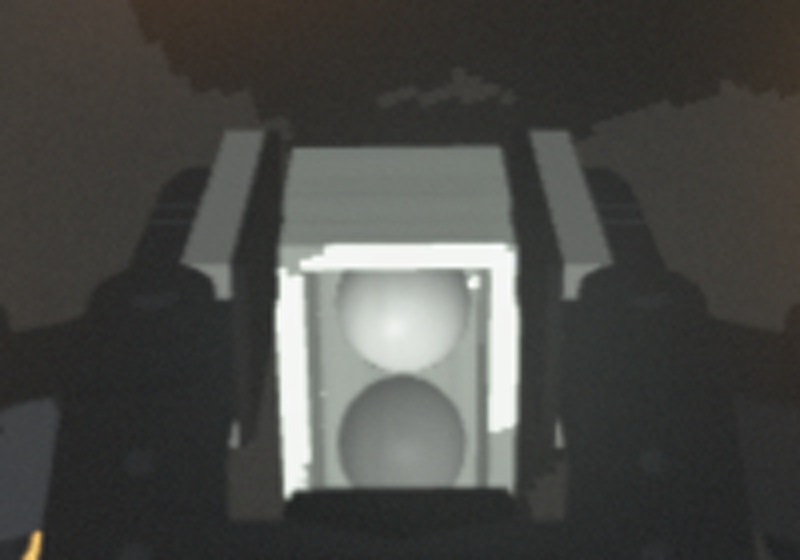

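Request:
carry_out --targets '[{"gripper":0.028,"xyz":[0,0,0.003],"spin":0},{"gripper":0.028,"xyz":[0,0,0.006],"spin":0},{"gripper":0.028,"xyz":[0,0,0.009],"spin":0},{"gripper":0.028,"xyz":[0,0,0.012],"spin":0},{"gripper":0.028,"xyz":[0,0,0.012],"spin":0}]' --grip_force 20

```text
t: 4.08
tool_pos: [0.5497, 0.0577, 0.0625]
eef_rot: [0.153, 0.988, -0.001, 0.001]
force: [-0.9, -0.6, -1.9]
gripper_width: 0.0308
```

```bash
cat >> h.py <<'E'
def zoom(n,tag,box,f=6):
    c=shot(n,tag);x0,y0,x1,y1=box
    cv2.imwrite(f'pics/{tag}z.png',cv2.resize(c['image'][y0:y1,x0:x1,::-1],None,fx=f,fy=f,interpolation=cv2.INTER_CUBIC));return c
E
python3 - <<'E'
from h import *
print(r.get_obs()['ft_torque'])
zoom('side','side5',(230,160,350,250));zoom('wrist','wrist5',(180,220,380,360),4)
E
```

```text
[0.06514123 0.09909667 0.04457492]
```

View pics/side5z.png

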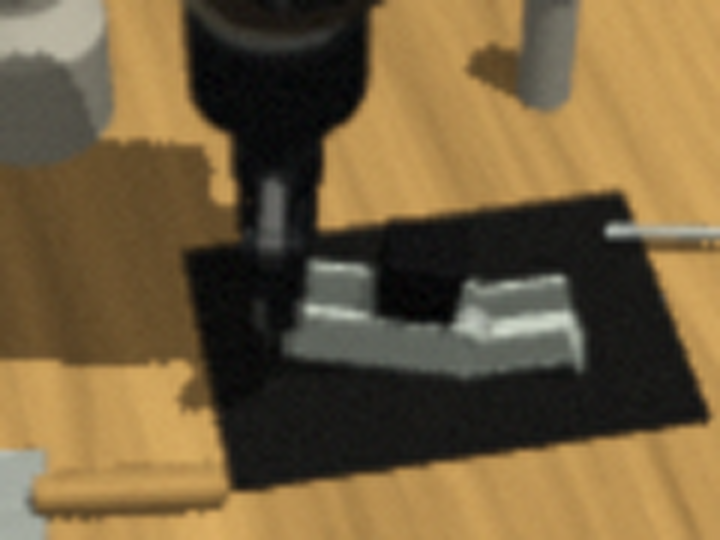

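View pics/wrist5z.png

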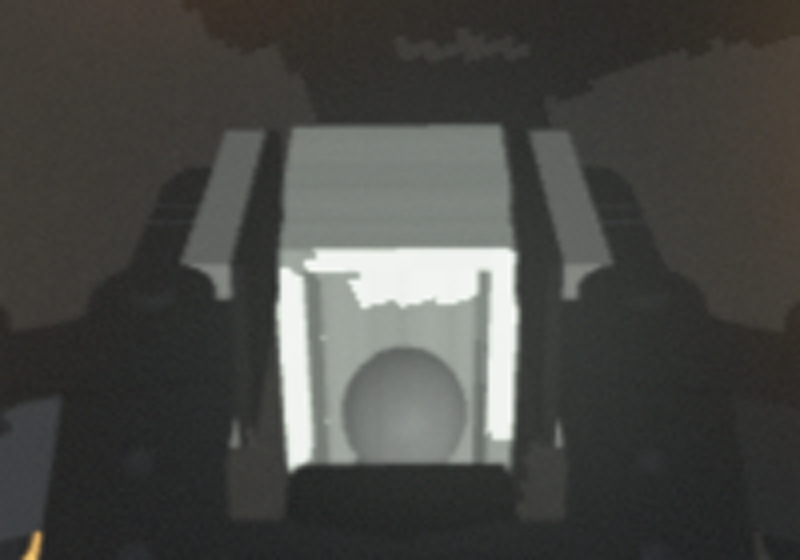

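The scoop pivots freely in the 20 N grip: its nose stayed on the mat, the tail rose about 8°, and the balls rolled forward to the foot of the ramp. Next I'll bring it nearer level, clamp at 120 N and check that the tilt holds.

Request:
carry_out --targets '[{"gripper":0.028,"xyz":[0,0,-0.004],"spin":0},{"gripper":0.028,"xyz":[0,0,-0.007],"spin":0},{"gripper":0.02,"xyz":[0,0,-0.007],"spin":0}]' --grip_force 20

```text
t: 4.55
tool_pos: [0.5495, 0.0577, 0.0549]
eef_rot: [0.153, 0.988, -0.001, 0.001]
force: [-0.9, 0.8, -1.3]
gripper_width: 0.0307
```

Request:
carry_out --targets '[{"gripper":0.02,"xyz":[0,0,0],"spin":0},{"gripper":0.02,"xyz":[0,0,0],"spin":0},{"gripper":0.02,"xyz":[0,0,0.004],"spin":0},{"gripper":0.02,"xyz":[0,0,0.009],"spin":0},{"gripper":0.02,"xyz":[0,0,0.015],"spin":0},{"gripper":0.02,"xyz":[0,0,0.02],"spin":0},{"gripper":0.02,"xyz":[0,0,0.02],"spin":0}]' --grip_force 120

```text
t: 5.42
tool_pos: [0.5495, 0.0578, 0.0754]
eef_rot: [0.153, 0.988, -0.001, 0.001]
force: [-1.1, 0.1, -3.0]
gripper_width: 0.0248
```

```bash
python3 - <<'E'
from h import *
print(r.get_obs()['ft_torque'])
zoom('side','side6',(230,160,350,250))
E
```

```text
[0.08553948 0.19090671 0.01606459]
```

View pics/side6z.png

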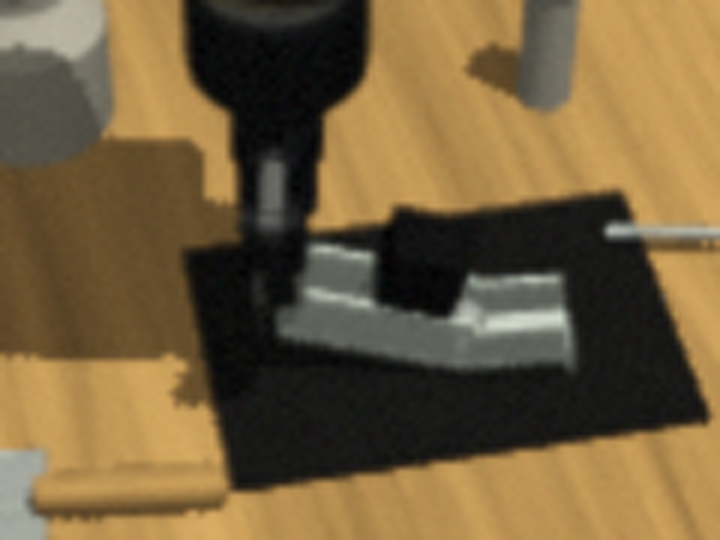

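```bash
cat >> h.py <<'E'
def vplane(c,u,v,p0,yaw,off):
    # intersect ray with vertical plane through scoop near/far wall; returns (along x from p0, z)
    ex=np.array([np.cos(yaw),np.sin(yaw),0]);ey=np.array([-np.sin(yaw),np.cos(yaw),0])
    T=c['T'];d=T[:3,:3]@ray(c,u,v);o=T[:3,3];q=np.array([p0[0],p0[1],0])+off*ey
    t=((q-o)@ey)/(d@ey);P=o+t*d;return np.array([(P-q)@ex,P[2]])
E
python3 - <<'E'
from h import *
yaw=np.radians(-17.5)
for tag,tail,cor,lip in[('side5',(285,352),(470,378),(583,372)),('side6',(277,338),(463,370),(575,370))]:
    c=load(tag);p=[vplane(c,u/6+230-.4,v/6+160-.4,(.6056,.0398),yaw,-.016) for u,v in(tail,cor,lip)]
    print(tag,[x.round(4).tolist() for x in p],np.degrees(np.arctan2(*(p[0]-p[1])[::-1]))-180)
E
```

```text
side5 [[-0.058, 0.0174], [0.0263, 0.0032], [0.0773, 0.0096]] -9.603527148645469
side6 [[-0.0615, 0.0268], [0.0229, 0.0086], [0.0736, 0.0108]] -12.193244276068754
```

Request:
carry_out --targets '[{"gripper":0.02,"xyz":[0,0,0.004],"spin":0},{"gripper":0.02,"xyz":[0,0,0.008],"spin":0},{"gripper":0.02,"xyz":[0,0,0.01],"spin":0},{"gripper":0.02,"xyz":[0,0,0.01],"spin":0}]' --grip_force 120

```text
t: 5.98
tool_pos: [0.5495, 0.0578, 0.0853]
eef_rot: [0.153, 0.988, -0.001, 0.001]
force: [-0.2, 0.4, -3.7]
gripper_width: 0.025
```

```bash
python3 - <<'E'
from h import *
print(r.get_obs()['ft_torque'])
zoom('side','side7',(230,160,350,250));zoom('wrist','wrist7',(180,220,380,360),4)
E
```

```text
[ 0.00800438  0.20186124 -0.00701091]
```

View pics/side7z.png

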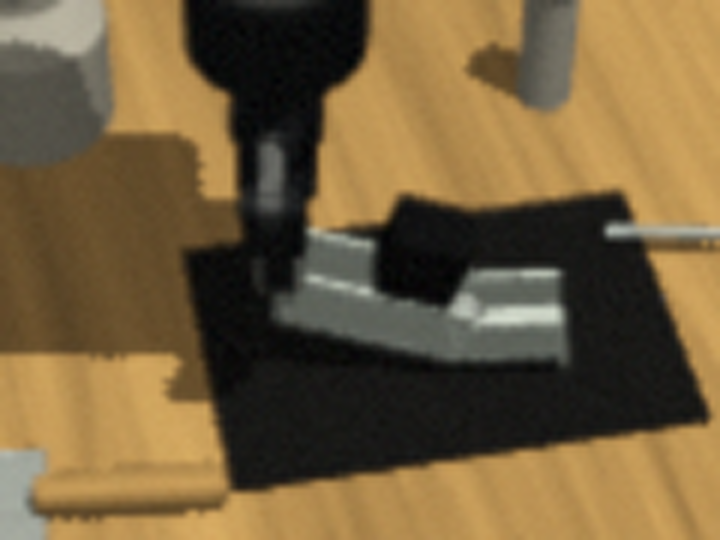

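View pics/wrist7z.png

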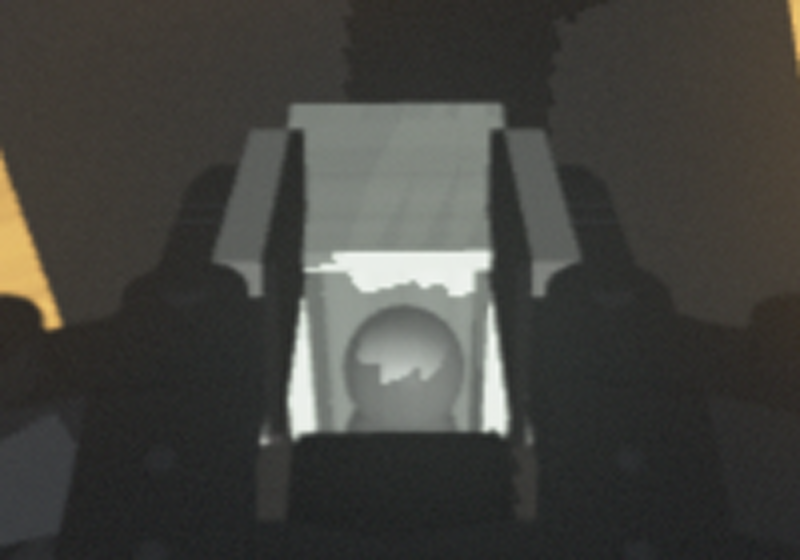

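```bash
python3 - <<'E'
from h import *
yaw=np.radians(-17.5)
for tag,tail,cor,lip in[('side7',(272,322),(455,362),(567,367))]:
    c=load(tag);p=[vplane(c,u/6+230-.4,v/6+160-.4,(.6056,.0398),yaw,-.016) for u,v in(tail,cor,lip)]
    print(tag,[x.round(4).tolist() for x in p],np.degrees(np.arctan2(*(p[0]-p[1])[::-1]))-180)
E
```

```text
side7 [[-0.0635, 0.0375], [0.0191, 0.0139], [0.0698, 0.0127]] -15.903466321794411
```

The tilt reads about 16°, up from 12° before this 10 mm lift. The small corner patch may be slipping with the nose still on the mat, so I'll set it down and regrip deeper.

Request:
carry_out --targets '[{"gripper":0.02,"xyz":[0,0,-0.008],"spin":0},{"gripper":0.02,"xyz":[0,0,-0.016],"spin":0},{"gripper":0.02,"xyz":[0,0,-0.024],"spin":0},{"gripper":0.02,"xyz":[0,0,-0.031],"spin":0},{"gripper":0.02,"xyz":[0,0,-0.0345],"spin":0},{"gripper":0.02,"xyz":[0,0,-0.0345],"spin":0}]' --grip_force 30

```text
t: 6.82
tool_pos: [0.5491, 0.0578, 0.0511]
eef_rot: [0.153, 0.988, -0.001, 0.001]
force: [-6.2, 0.5, 10.7]
gripper_width: 0.0246
```

Request:
carry_out --targets '[{"gripper":0.045,"xyz":[0,0,0],"spin":0},{"gripper":0.05,"xyz":[0,0,0],"spin":0},{"gripper":0.05,"xyz":[0,0,0],"spin":0},{"gripper":0.05,"xyz":[0,0,0],"spin":0}]' --grip_force 20

```text
t: 7.32
tool_pos: [0.5492, 0.0578, 0.0511]
eef_rot: [0.153, 0.988, -0.001, 0.001]
force: [-0.1, -0.2, 0.0]
gripper_width: 0.0497
```

```bash
python3 - <<'E'
from h import *
zoom('side','side8',(230,160,350,250));zoom('wrist','wrist8',(180,220,380,360),4)
E
```

```text
(no output)
```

View pics/wrist8z.png

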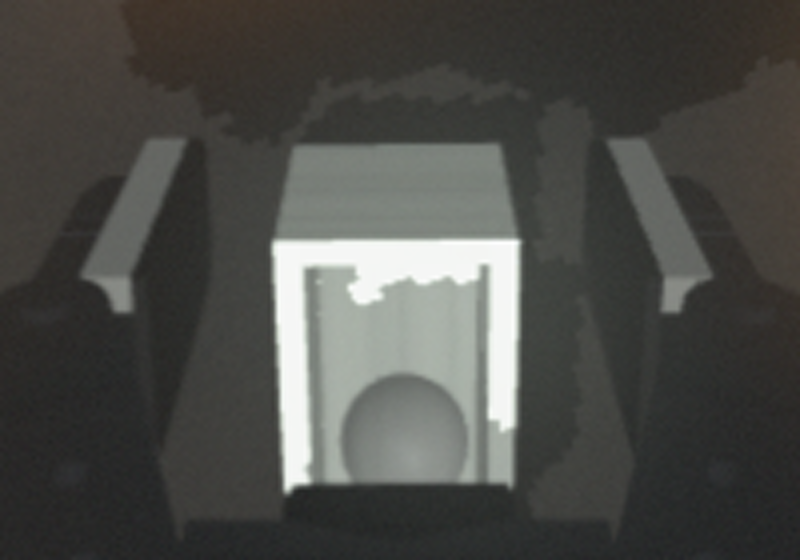

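View pics/side8z.png

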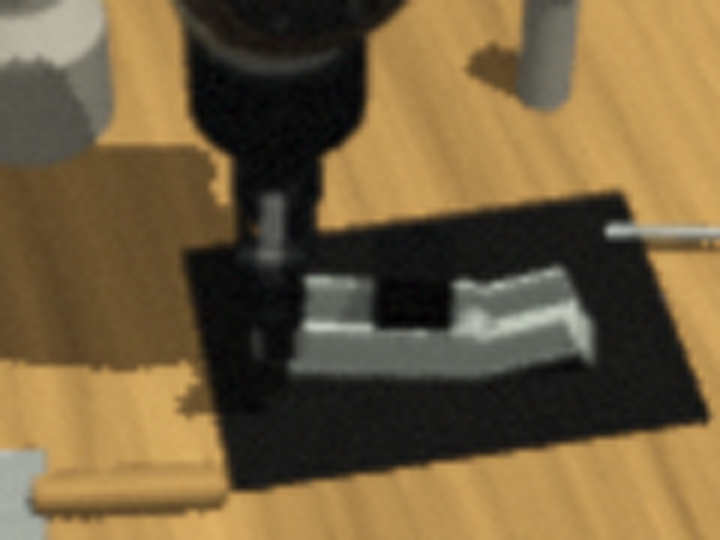

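Request:
carry_out --targets '[{"gripper":0.05,"xyz":[0.0057,-0.0018,-0.004],"spin":0},{"gripper":0.05,"xyz":[0.0057,-0.0018,-0.0085],"spin":0},{"gripper":0.03,"xyz":[0.0057,-0.0018,-0.0085],"spin":0},{"gripper":0.02,"xyz":[0.0057,-0.0018,-0.0085],"spin":0},{"gripper":0.02,"xyz":[0.0057,-0.0018,-0.0085],"spin":0},{"gripper":0.02,"xyz":[0.0057,-0.0018,-0.0085],"spin":0}]' --grip_force 120

```text
t: 8.18
tool_pos: [0.5547, 0.056, 0.0427]
eef_rot: [0.153, 0.988, -0.001, 0.001]
force: [-2.6, 0.2, 5.3]
gripper_width: 0.0287
```

Request:
carry_out --targets '[{"gripper":0.02,"xyz":[0,0,0],"spin":0},{"gripper":0.02,"xyz":[0,0,0],"spin":0},{"gripper":0.02,"xyz":[0,0,0],"spin":0}]' --grip_force 20

```text
t: 8.55
tool_pos: [0.5547, 0.056, 0.0427]
eef_rot: [0.153, 0.988, -0.001, 0.001]
force: [-1.9, 0.3, 2.8]
gripper_width: 0.0284
```

Request:
carry_out --targets '[{"gripper":0.02,"xyz":[0,0,0],"spin":0},{"gripper":0.02,"xyz":[0,0,0],"spin":0},{"gripper":0.02,"xyz":[0,0,0.005],"spin":0},{"gripper":0.02,"xyz":[0,0,0.01],"spin":0},{"gripper":0.02,"xyz":[0,0,0.015],"spin":0},{"gripper":0.02,"xyz":[0,0,0.02],"spin":0},{"gripper":0.02,"xyz":[0,0,0.02],"spin":0}]' --grip_force 120

```text
t: 9.43
tool_pos: [0.5548, 0.056, 0.0631]
eef_rot: [0.153, 0.988, -0.001, 0.001]
force: [1.2, 0.0, -3.7]
gripper_width: 0.0282
```

```bash
python3 - <<'E'
from h import *
print(r.get_obs()['ft_torque'])
zoom('side','side9',(230,160,350,250));zoom('wrist','wrist9',(180,220,380,360),4)
E
```

```text
[ 0.07903305  0.15428807 -0.03157564]
```

View pics/side9z.png

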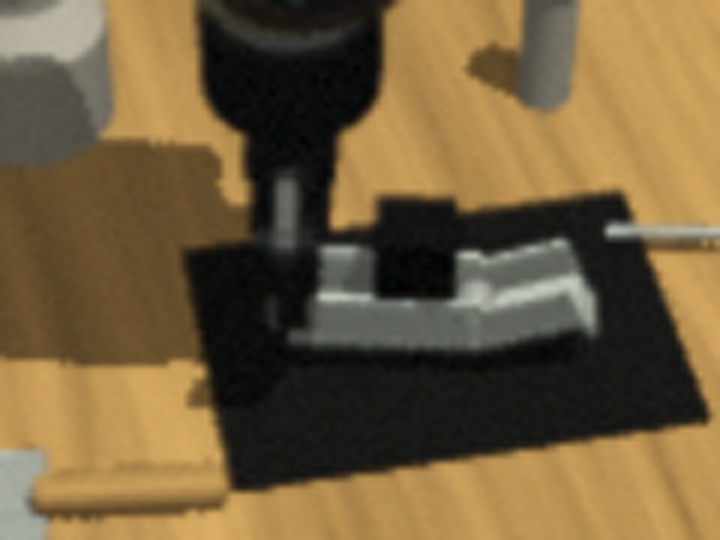

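It holds level in the deeper grip. Next I'll test whether this grip still pivots at 20 N, low over the mat so that any swing stays small.

Request:
carry_out --targets '[{"gripper":0.02,"xyz":[0,0,-0.004],"spin":0},{"gripper":0.02,"xyz":[0,0,-0.008],"spin":0},{"gripper":0.02,"xyz":[0,0,-0.008],"spin":0}]' --grip_force 120

```text
t: 9.9
tool_pos: [0.5545, 0.056, 0.0542]
eef_rot: [0.153, 0.988, -0.001, 0.0]
force: [-0.4, 0.1, -3.1]
gripper_width: 0.0284
```

Request:
carry_out --targets '[{"gripper":0.02,"xyz":[0,0,0],"spin":0},{"gripper":0.02,"xyz":[0,0,0],"spin":0},{"gripper":0.02,"xyz":[0,0,0],"spin":0},{"gripper":0.02,"xyz":[0,0,0],"spin":0}]' --grip_force 20

```text
t: 10.4
tool_pos: [0.5545, 0.056, 0.0542]
eef_rot: [0.153, 0.988, -0.001, 0.0]
force: [-0.2, -0.7, -2.9]
gripper_width: 0.0289
```

```bash
python3 - <<'E'
from h import *
print(r.get_obs()['ft_torque'])
zoom('side','side10',(230,160,350,250))
E
```

```text
[0.09379711 0.26662879 0.01414083]
```

View pics/side10z.png

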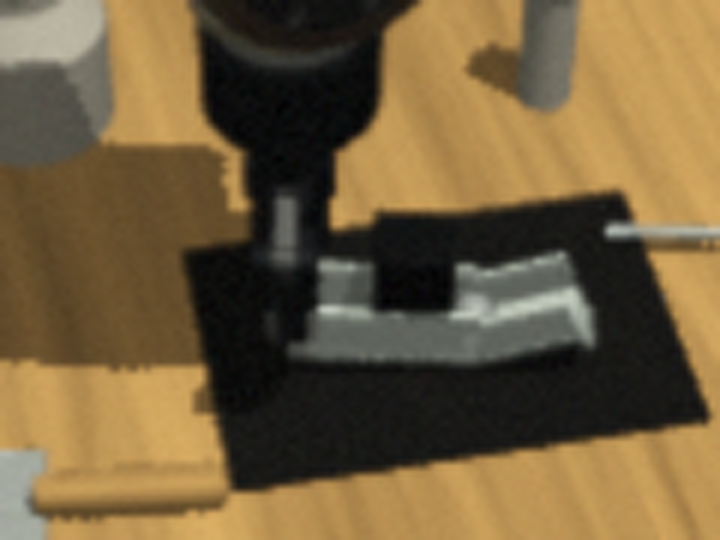

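Request:
carry_out --targets '[{"gripper":0.0295,"xyz":[0,0,0],"spin":0},{"gripper":0.0295,"xyz":[0,0,0],"spin":0},{"gripper":0.03,"xyz":[0,0,0],"spin":0},{"gripper":0.03,"xyz":[0,0,0],"spin":0}]' --grip_force 20

```text
t: 10.95
tool_pos: [0.5545, 0.056, 0.0542]
eef_rot: [0.153, 0.988, -0.001, 0.0]
force: [-0.8, 0.1, -3.5]
gripper_width: 0.0301
```

```bash
python3 - <<'E'
from h import *
print(r.get_obs()['ft_torque'])
zoom('side','side11',(230,160,350,250))
E
```

```text
[ 0.15008704  0.15474823 -0.02072099]
```

View pics/side11z.png

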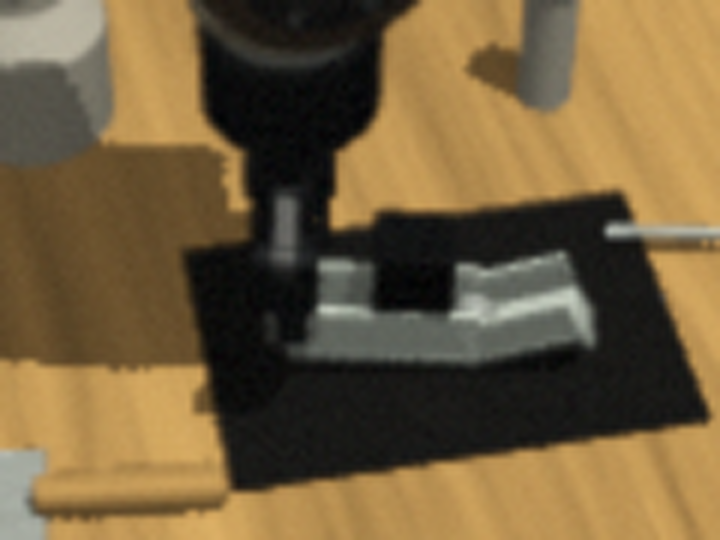

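Request:
carry_out --targets '[{"gripper":0.0305,"xyz":[0,0,0],"spin":0},{"gripper":0.0305,"xyz":[0,0,0],"spin":0},{"gripper":0.031,"xyz":[0,0,0],"spin":0},{"gripper":0.031,"xyz":[0,0,0],"spin":0}]' --grip_force 20

```text
t: 11.5
tool_pos: [0.5544, 0.056, 0.0542]
eef_rot: [0.153, 0.988, -0.001, 0.0]
force: [0.0, -0.1, -3.5]
gripper_width: 0.0312
```

```bash
python3 - <<'E'
from h import *
print(r.get_obs()['ft_torque'])
zoom('side','side12',(230,160,350,250))
E
```

```text
[-0.0011547   0.13886363  0.0286279 ]
```

View pics/side12z.png

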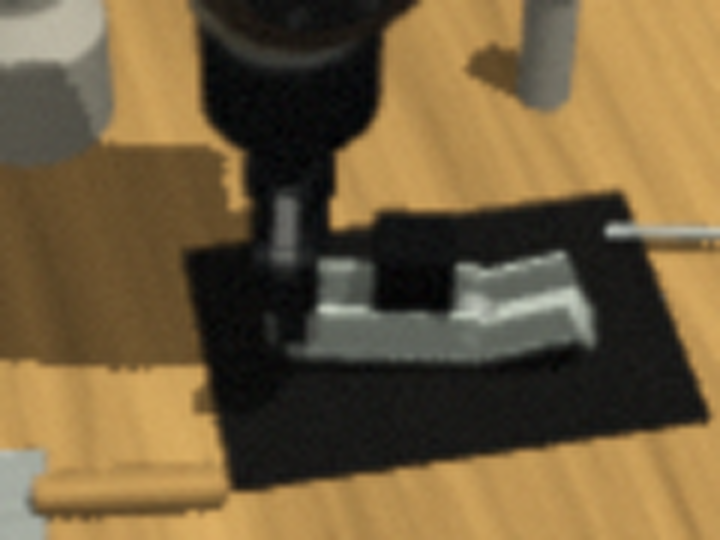

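Request:
carry_out --targets '[{"gripper":0.0313,"xyz":[0,0,0],"spin":0},{"gripper":0.0315,"xyz":[0,0,0],"spin":0},{"gripper":0.0316,"xyz":[0,0,0],"spin":0}]' --grip_force 20

```text
t: 11.92
tool_pos: [0.5545, 0.056, 0.0543]
eef_rot: [0.153, 0.988, -0.001, 0.0]
force: [-0.3, 1.0, -2.5]
gripper_width: 0.0318
```

```bash
python3 - <<'E'
from h import *
print(r.get_obs()['ft_torque'])
zoom('side','side13',(230,160,350,250))
E
```

```text
[ 0.02008464  0.01316954 -0.02861666]
```

View pics/side13z.png

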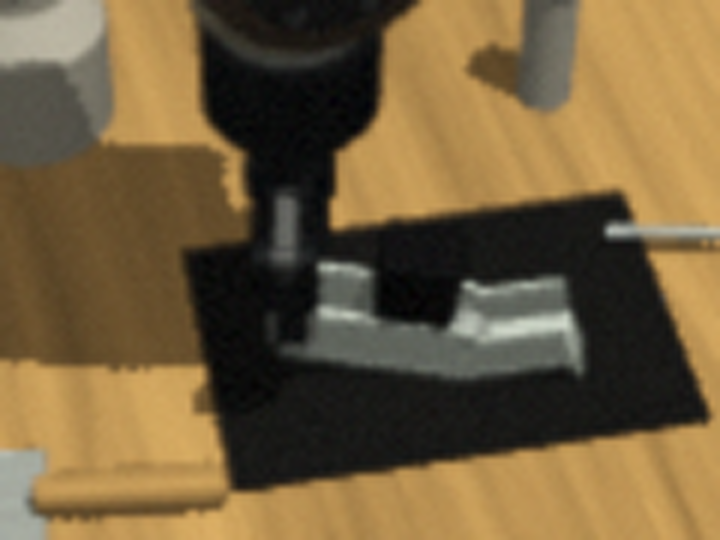

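It now hinges cleanly at a commanded width of 0.0316. I'll lower it to nearly level, clamp at 120 N and lift.

Request:
carry_out --targets '[{"gripper":0.0316,"xyz":[0,0,-0.004],"spin":0},{"gripper":0.0316,"xyz":[0,0,-0.008],"spin":0},{"gripper":0.02,"xyz":[0,0,-0.0085],"spin":0},{"gripper":0.02,"xyz":[0,0,-0.0085],"spin":0},{"gripper":0.02,"xyz":[0,0,-0.0085],"spin":0},{"gripper":0.02,"xyz":[0,0,0],"spin":0},{"gripper":0.02,"xyz":[0,0,0.015],"spin":0},{"gripper":0.02,"xyz":[0,0,0.015],"spin":0}]' --grip_force 120

```text
t: 12.98
tool_pos: [0.5552, 0.056, 0.0707]
eef_rot: [0.153, 0.988, -0.001, 0.002]
force: [-0.6, -0.6, -3.0]
gripper_width: 0.0284
```

```bash
python3 - <<'E'
from h import *
print(r.get_obs()['ft_torque'])
zoom('side','side14',(230,160,350,250))
E
```

```text
[ 0.02328725  0.1945088  -0.04280261]
```

View pics/side14z.png

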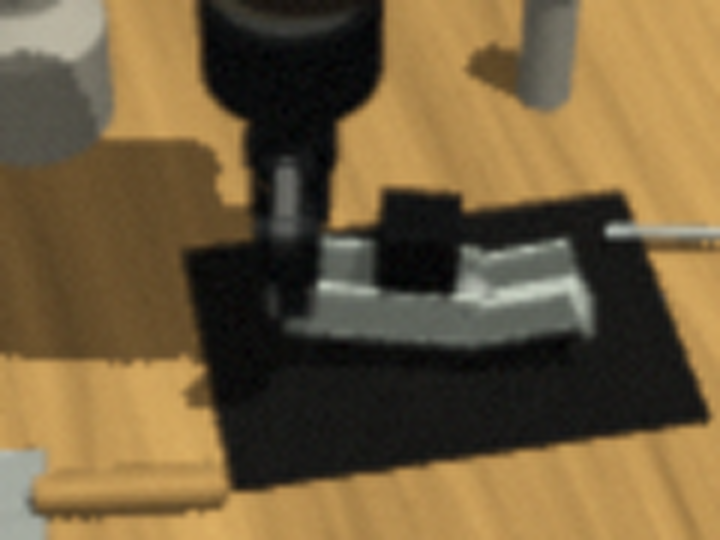

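Request:
carry_out --targets '[{"gripper":0.02,"xyz":[0,0,0.01],"spin":0},{"gripper":0.02,"xyz":[0,0,0.03],"spin":0},{"gripper":0.02,"xyz":[-0.003,-0.008,0.055],"spin":-0.04},{"gripper":0.02,"xyz":[-0.008,-0.02,0.08],"spin":-0.12},{"gripper":0.02,"xyz":[-0.014,-0.036,0.105],"spin":-0.22},{"gripper":0.02,"xyz":[-0.02,-0.054,0.122],"spin":-0.34},{"gripper":0.02,"xyz":[-0.027,-0.072,0.13],"spin":-0.46},{"gripper":0.02,"xyz":[-0.034,-0.09,0.13],"spin":-0.58},{"gripper":0.02,"xyz":[-0.038,-0.1,0.13],"spin":-0.65},{"gripper":0.02,"xyz":[-0.038,-0.1,0.13],"spin":-0.65}]' --grip_force 120

```text
t: 14.28
tool_pos: [0.5166, -0.0444, 0.2004]
eef_rot: [0.461, 0.887, -0.001, 0.001]
force: [0.4, -0.5, -2.8]
gripper_width: 0.0287
```

```bash
python3 - <<'E'
from h import *
print(r.get_obs()['ft_torque'],r.get_obs()['qpos'])
zoom('side','side15',(200,120,400,260),4)
E
```

```text
[0.16862264 0.12286479 0.02319835] [-0.21190195  0.41074266  1.88237081 -0.00402361  0.84745776 -0.82209303]
```

View pics/side15z.png

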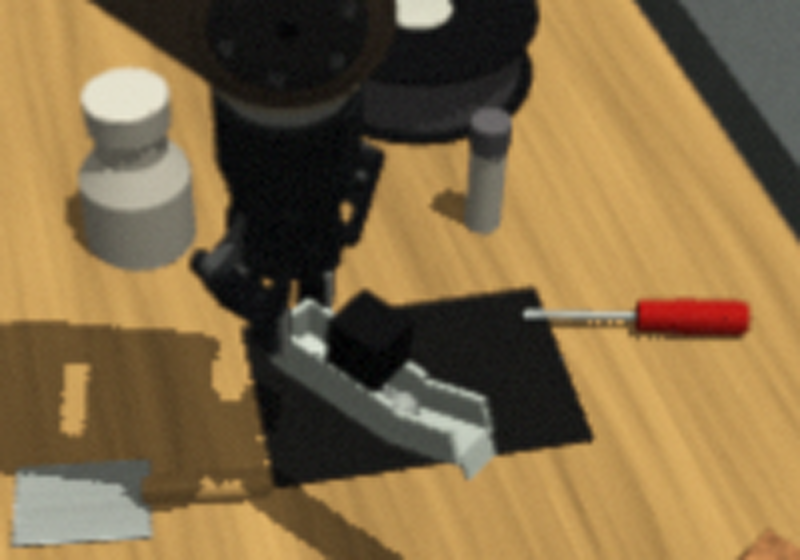

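Request:
carry_out --targets '[{"gripper":0.02,"xyz":[-0.004,-0.01,0.005],"spin":-0.08},{"gripper":0.02,"xyz":[-0.01,-0.025,0.01],"spin":-0.2},{"gripper":0.02,"xyz":[-0.017,-0.043,0.01],"spin":-0.32},{"gripper":0.02,"xyz":[-0.024,-0.062,0.01],"spin":-0.44},{"gripper":0.02,"xyz":[-0.03,-0.078,0.01],"spin":-0.55},{"gripper":0.02,"xyz":[-0.032,-0.0855,0.01],"spin":-0.61},{"gripper":0.02,"xyz":[-0.032,-0.0855,0.01],"spin":-0.61}]' --grip_force 120

```text
t: 15.2
tool_pos: [0.485, -0.1295, 0.2105]
eef_rot: [0.705, 0.709, -0.001, 0.001]
force: [-0.8, 0.2, -2.4]
gripper_width: 0.0285
```

```bash
python3 - <<'E'
from h import *
print(r.get_obs()['ft_torque'],r.get_obs()['qpos'])
zoom('side','side16',(210,180,370,300),5)
zoom('scene','scene16',(110,180,270,300),5)
E
```

```text
[ 0.21099563 -0.00486279 -0.01196905] [-0.39110932  0.3760135   1.9092452  -0.0039833   0.85640968 -0.39420807]
```

View pics/side16z.png

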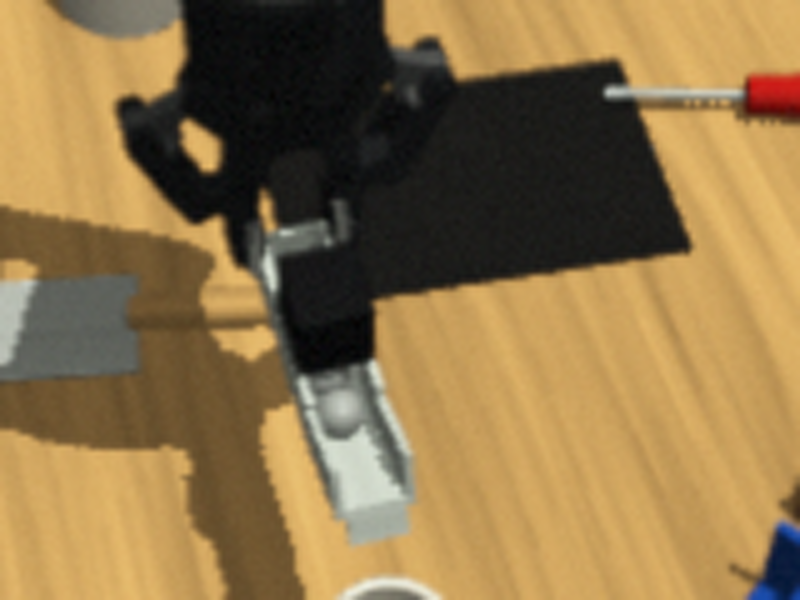

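View pics/scene16z.png

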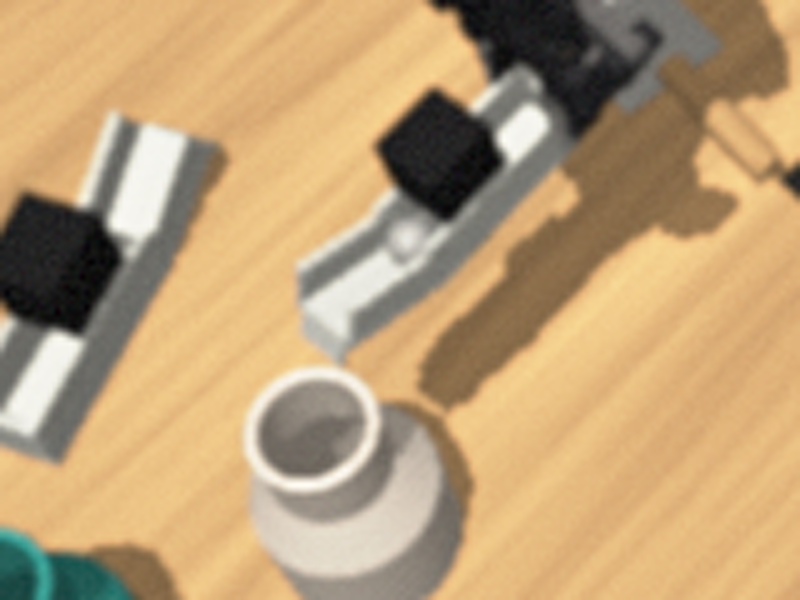

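```bash
cat >> h.py <<'E'
def tri(obs):
    A=[];b=[]
    for c,u,v in obs:
        d=c['T'][:3,:3]@ray(c,u,v);d/=np.linalg.norm(d);M=np.eye(3)-np.outer(d,d);A.append(M);b.append(M@c['T'][:3,3])
    A=np.vstack(A);b=np.hstack(b);x,res,_,_=np.linalg.lstsq(A,b,rcond=None);return x,np.sqrt(res)
E
python3 - <<'E'
from h import *
s=load('side16');c=load('scene16')
g=lambda u,v:(s,u/5+210-.4,v/5+180-.4)
h=lambda u,v:(c,u/5+110-.4,v/5+180-.4)
print('lip near -x corner?',tri([g(352,543),h(310,326)]),'other',tri([g(408,530),h(343,360)]))
print('block top', )
print(proj(s,[[.485,-.263,.172]]),(380/5+210,537/5+180),proj(c,[[.485,-.263,.172]]),(326/5+110,343/5+180))
# mouth centre: rim ellipse in scene16
im=c['image'];x0,y0=155,250
g1=im[248:285,155:192].astype(int).min(2);m=(g1>185).astype(np.uint8)
cs=max(cv2.findContours(m,0,2)[0],key=cv2.contourArea);e=cv2.fitEllipse(cs);print('ell',e, plane(c,e[0][0]+155,e[0][1]+248,.124))
E
```

```text
lip near -x corner? (array([ 0.47386863, -0.26013005,  0.16823794]), array([0.00211016])) other (array([ 0.49602111, -0.2621515 ,  0.170553  ]), array([0.00128166]))
block top
[[285.48900145 286.49272791]] (286.0, 287.4) [[173.80227256 248.86480105]] (175.2, 248.6)
ell ((16.681833267211914, 17.445711135864258), (23.450572967529297, 27.102977752685547), 58.766807556152344) [ 0.48353636 -0.28250085  0.124     ]
```

Request:
carry_out --targets '[{"gripper":0.02,"xyz":[0,-0.005,0],"spin":0},{"gripper":0.02,"xyz":[0,-0.009,-0.01],"spin":0},{"gripper":0.02,"xyz":[0,-0.009,-0.02],"spin":0},{"gripper":0.02,"xyz":[0,-0.009,-0.03],"spin":0},{"gripper":0.02,"xyz":[0,-0.009,-0.04],"spin":0},{"gripper":0.02,"xyz":[0,-0.009,-0.042],"spin":0},{"gripper":0.02,"xyz":[0,-0.009,-0.042],"spin":0}]' --grip_force 120

```text
t: 16.18
tool_pos: [0.4851, -0.138, 0.1683]
eef_rot: [0.705, 0.71, -0.001, 0.0]
force: [0.1, -0.9, -3.7]
gripper_width: 0.0284
```

```bash
python3 - <<'E'
from h import *
print(r.get_obs()['ft_torque'],r.get_obs()['force'])
zoom('side','side17',(230,220,350,340),5)
zoom('scene','scene17',(130,200,250,300),6)
E
```

```text
[ 0.17892975 -0.00551089  0.02264149] [ 0.13060251 -0.85730894 -3.68492748]
```

View pics/side17z.png

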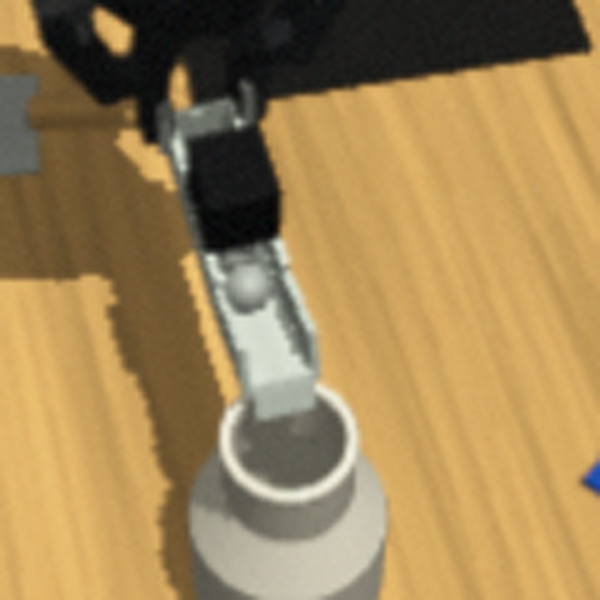

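View pics/scene17z.png

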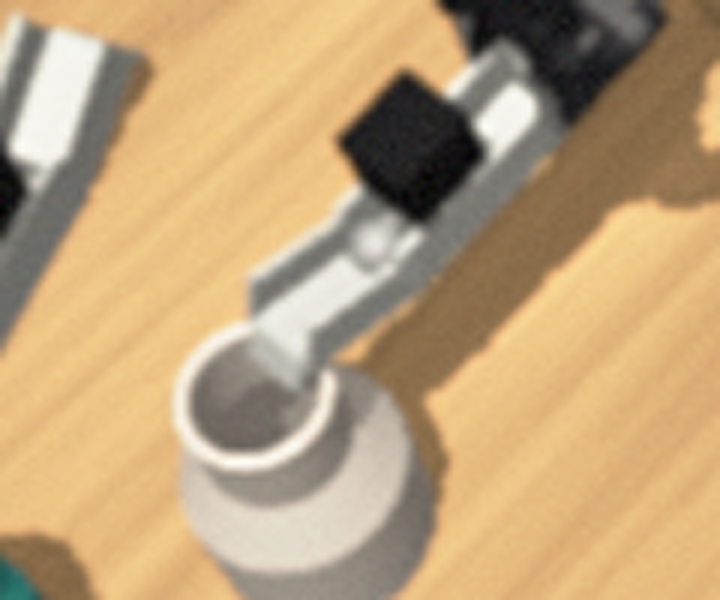

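Request:
carry_out --targets '[{"gripper":0.02,"xyz":[0,-0.001,-0.003],"spin":0},{"gripper":0.02,"xyz":[0,-0.001,-0.006],"spin":0},{"gripper":0.02,"xyz":[0,-0.001,-0.006],"spin":0}]'

```text
t: 16.65
tool_pos: [0.4851, -0.139, 0.1624]
eef_rot: [0.705, 0.71, -0.001, 0.001]
force: [1.2, -0.1, -3.1]
gripper_width: 0.0288
```

Request:
carry_out --targets '[{"gripper":0.02,"xyz":[0,0,-0.0015],"spin":0},{"gripper":0.02,"xyz":[0,0,-0.0025],"spin":0},{"gripper":0.02,"xyz":[0,0,-0.0025],"spin":0}]'

```text
t: 17.02
tool_pos: [0.485, -0.139, 0.1599]
eef_rot: [0.705, 0.71, -0.001, 0.0]
force: [0.0, 0.5, -2.7]
gripper_width: 0.0282
```

```bash
python3 - <<'E'
from h import *
print(r.get_obs()['ft_torque'],r.get_obs()['force'])
zoom('scene','scene18',(130,200,250,300),6)
E
```

```text
[ 0.12640847 -0.02778491 -0.02832433] [ 1.93055311e-03  4.82584044e-01 -2.74000542e+00]
```

View pics/scene18z.png

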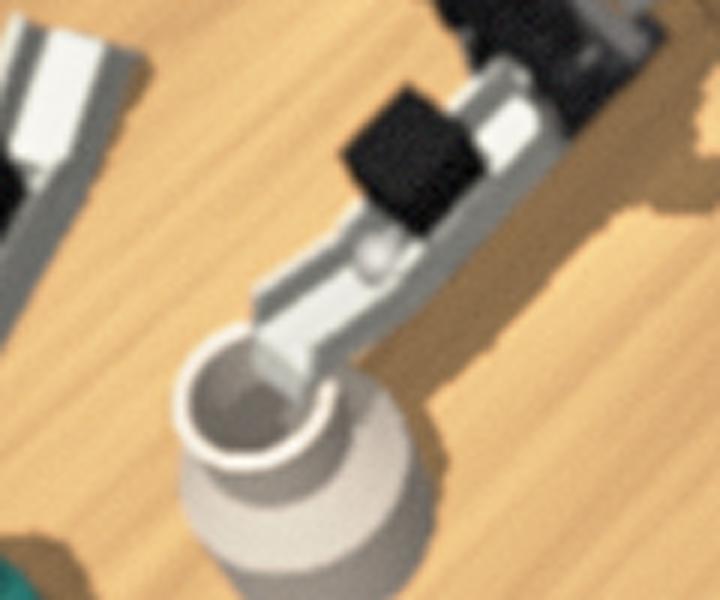

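Request:
carry_out --targets '[{"gripper":0.02,"xyz":[0,0,-0.001],"spin":0},{"gripper":0.02,"xyz":[0,0,-0.002],"spin":0},{"gripper":0.02,"xyz":[0,0,-0.002],"spin":0}]'

```text
t: 17.45
tool_pos: [0.4851, -0.139, 0.1579]
eef_rot: [0.705, 0.71, -0.001, 0.001]
force: [-0.8, 2.0, -2.1]
gripper_width: 0.0288
```

```bash
python3 - <<'E'
from h import *
print(r.get_obs()['ft_torque'],r.get_obs()['force'])
E
```

```text
[ 0.30881379 -0.0518823   0.05074698] [-0.77440214  1.95148982 -2.1155621 ]
```

Request:
carry_out --targets '[{"gripper":0.02,"xyz":[0,0,-0.001],"spin":0},{"gripper":0.02,"xyz":[0,0,-0.001],"spin":0}]'

```text
t: 17.7
tool_pos: [0.4851, -0.1389, 0.1569]
eef_rot: [0.705, 0.71, -0.001, 0.001]
force: [0.8, 3.0, -1.3]
gripper_width: 0.0286
```

```bash
python3 - <<'E'
from h import *
print(r.get_obs()['ft_torque'],r.get_obs()['force'])
zoom('scene','scene19',(130,200,250,300),6)
zoom('side','side19',(230,220,350,340),5)
E
```

```text
[ 0.35474716  0.0066763  -0.01059813] [ 0.79210833  2.95800085 -1.26039314]
```

View pics/scene19z.png

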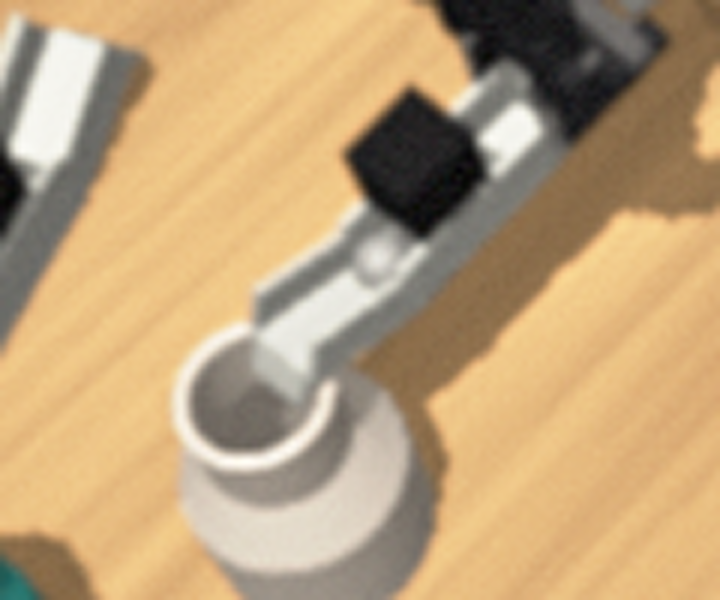

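View pics/side19z.png

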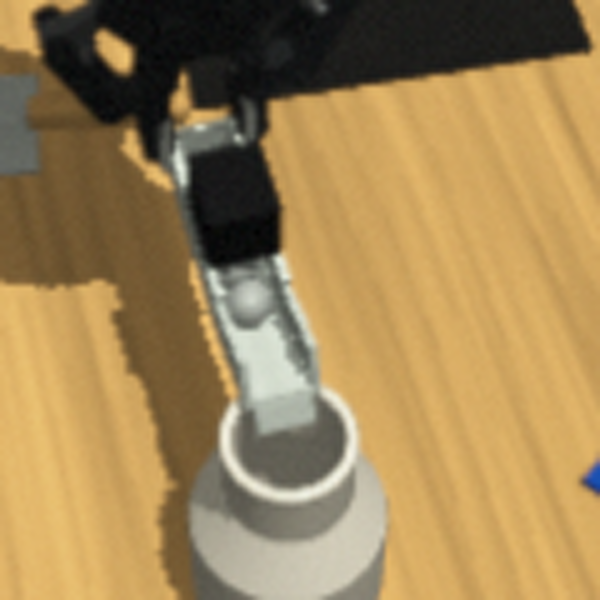

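The lip is inside the mouth resting on the near rim, with a reaction of roughly 3 N and all balls still in the scoop. Next I'll ease the grip to the hinge width with the lip supported and begin tipping.

Request:
carry_out --targets '[{"gripper":0.029,"xyz":[0,0,0],"spin":0},{"gripper":0.03,"xyz":[0,0,0],"spin":0},{"gripper":0.031,"xyz":[0,0,0],"spin":0},{"gripper":0.0314,"xyz":[0,0,0],"spin":0},{"gripper":0.0316,"xyz":[0,0,0],"spin":0},{"gripper":0.0316,"xyz":[0,-0.001,0.004],"spin":0},{"gripper":0.0316,"xyz":[0,-0.002,0.008],"spin":0},{"gripper":0.0316,"xyz":[0,-0.002,0.008],"spin":0}]' --grip_force 20

```text
t: 18.8
tool_pos: [0.4852, -0.1412, 0.1654]
eef_rot: [0.705, 0.71, -0.001, 0.001]
force: [-0.5, -0.5, -3.0]
gripper_width: 0.0317
```

```bash
python3 - <<'E'
from h import *
print(r.get_obs()['ft_torque'],r.get_obs()['force'])
zoom('scene','scene20',(130,200,250,300),6)
zoom('side','side20',(230,220,350,340),5)
E
```

```text
[0.09386756 0.02187216 0.02696197] [-0.51772018 -0.51352782 -2.95211683]
```

View pics/scene20z.png

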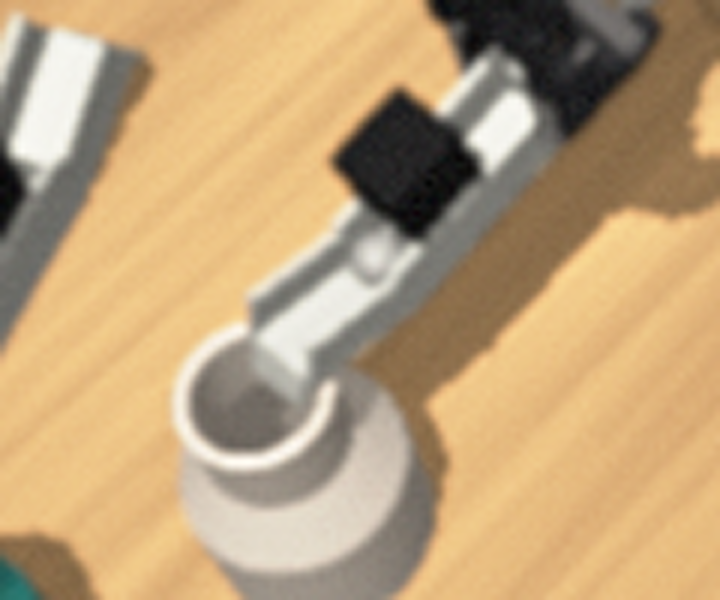

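View pics/side20z.png

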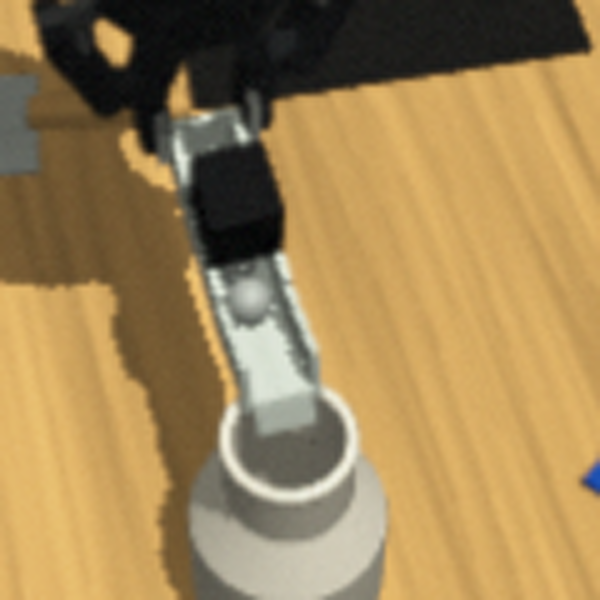

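Request:
carry_out --targets '[{"gripper":0.0317,"xyz":[0,0,0],"spin":0},{"gripper":0.0317,"xyz":[0,-0.001,0.004],"spin":0},{"gripper":0.0317,"xyz":[0,-0.002,0.008],"spin":0},{"gripper":0.0317,"xyz":[0,-0.003,0.011],"spin":0},{"gripper":0.0317,"xyz":[0,-0.003,0.011],"spin":0}]' --grip_force 20

```text
t: 19.52
tool_pos: [0.4852, -0.1442, 0.1764]
eef_rot: [0.705, 0.71, -0.001, 0.001]
force: [-0.3, 0.2, -1.9]
gripper_width: 0.0322
```

```bash
python3 - <<'E'
from h import *
print(r.get_obs()['ft_torque'],r.get_obs()['force'])
zoom('scene','scene21',(130,200,250,300),6)
zoom('side','side21',(230,220,350,340),5)
E
```

```text
[3.99025301e-02 6.46233043e-05 2.20740239e-02] [-0.31543858  0.24858316 -1.86073145]
```

View pics/scene21z.png

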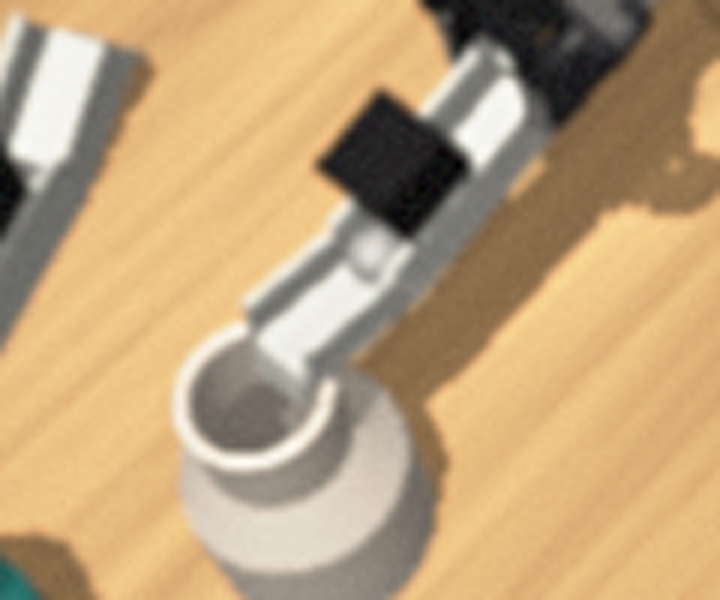

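View pics/side21z.png

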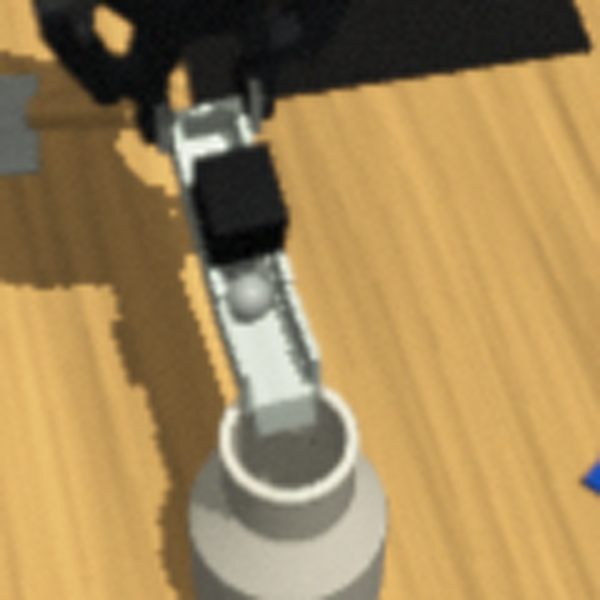

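Request:
carry_out --targets '[{"gripper":0.0316,"xyz":[0,-0.0015,0.004],"spin":0},{"gripper":0.0316,"xyz":[0,-0.003,0.008],"spin":0},{"gripper":0.0316,"xyz":[0,-0.0045,0.012],"spin":0},{"gripper":0.0316,"xyz":[0,-0.006,0.015],"spin":0},{"gripper":0.0316,"xyz":[0,-0.0075,0.018],"spin":0},{"gripper":0.0316,"xyz":[0,-0.0075,0.018],"spin":0}]' --grip_force 20

```text
t: 20.38
tool_pos: [0.4852, -0.1517, 0.1943]
eef_rot: [0.705, 0.71, -0.001, 0.001]
force: [-0.3, -0.4, -2.1]
gripper_width: 0.0319
```

```bash
python3 - <<'E'
from h import *
print(r.get_obs()['ft_torque'],r.get_obs()['force'])
zoom('scene','scene22',(130,200,250,300),6)
zoom('side','side22',(230,220,350,340),5)
E
```

```text
[ 0.07413882 -0.01292939  0.03440233] [-0.25096578 -0.39022782 -2.05984122]
```

View pics/scene22z.png

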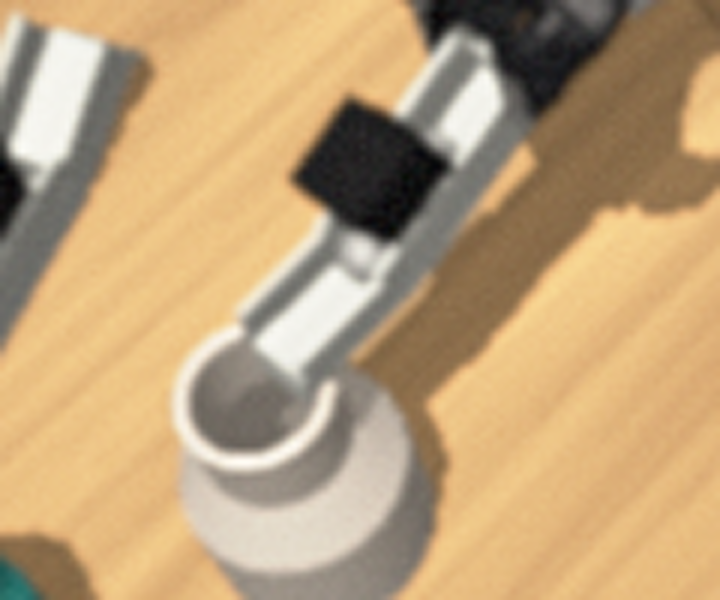

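View pics/side22z.png

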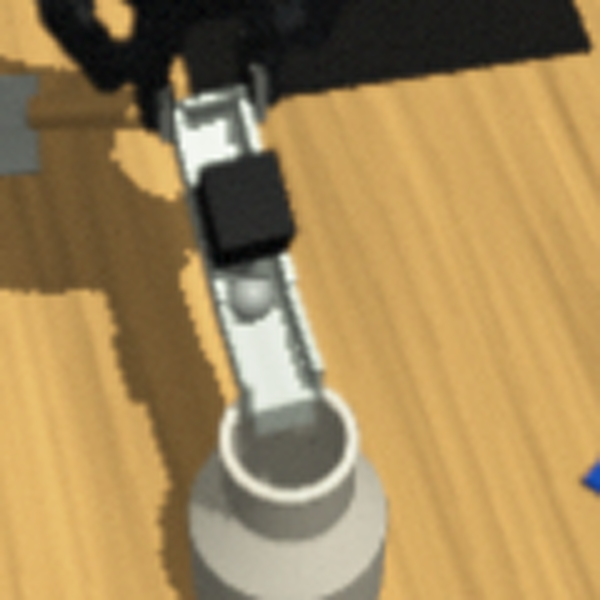

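Request:
carry_out --targets '[{"gripper":0.0316,"xyz":[0,-0.0015,0.003],"spin":0},{"gripper":0.0316,"xyz":[0,-0.003,0.006],"spin":0},{"gripper":0.0316,"xyz":[0,-0.0045,0.009],"spin":0},{"gripper":0.0316,"xyz":[0,-0.006,0.012],"spin":0},{"gripper":0.0316,"xyz":[0,-0.0075,0.014],"spin":0},{"gripper":0.0316,"xyz":[0,-0.0075,0.014],"spin":0}]' --grip_force 20

```text
t: 21.22
tool_pos: [0.4852, -0.1592, 0.2083]
eef_rot: [0.705, 0.71, -0.001, 0.001]
force: [1.3, 0.2, -1.1]
gripper_width: 0.0318
```

```bash
python3 - <<'E'
from h import *
print(r.get_obs()['ft_torque'],r.get_obs()['force'])
zoom('scene','scene23',(130,200,250,300),6)
zoom('side','side23',(230,220,350,340),5)
E
```

```text
[ 0.02224074  0.02144623 -0.03043827] [ 1.26092089  0.19845823 -1.14933577]
```

View pics/scene23z.png

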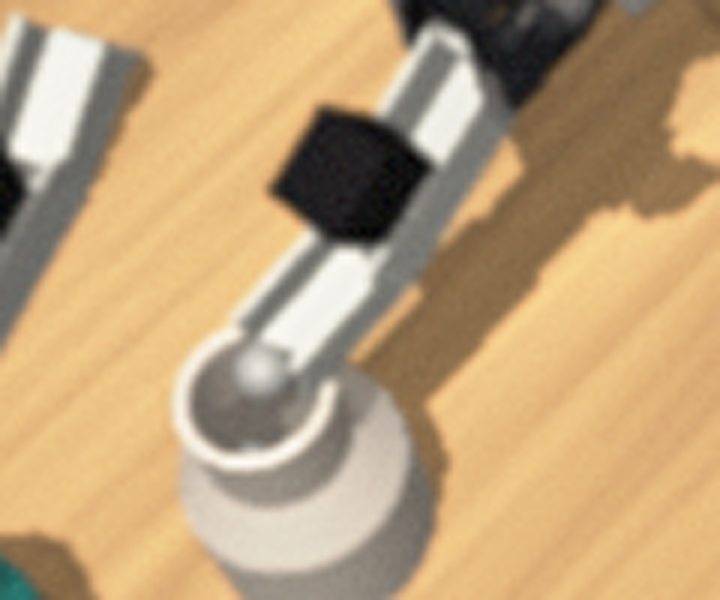

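View pics/side23z.png

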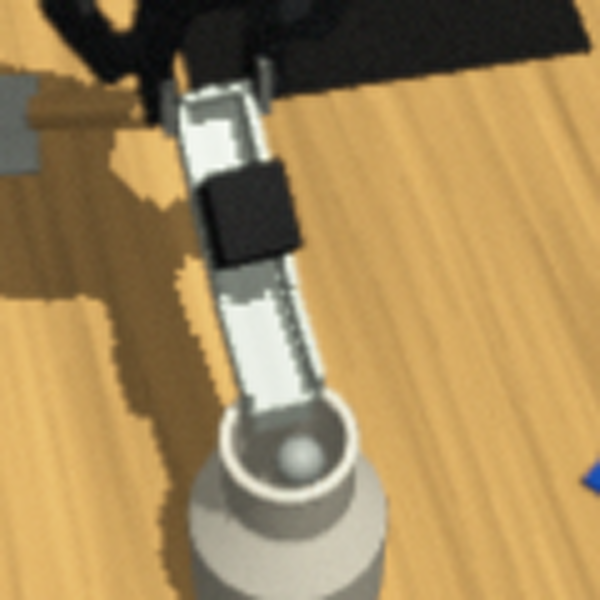

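The balls are running out: one is caught over the mouth and none are visible on the ramp. I'll tip further to make sure all three have left.

Request:
carry_out --targets '[{"gripper":0.0316,"xyz":[0,0,0],"spin":0},{"gripper":0.0316,"xyz":[0,0,0],"spin":0},{"gripper":0.0316,"xyz":[0,-0.0025,0.004],"spin":0},{"gripper":0.0316,"xyz":[0,-0.005,0.008],"spin":0},{"gripper":0.0316,"xyz":[0,-0.008,0.012],"spin":0},{"gripper":0.0316,"xyz":[0,-0.011,0.016],"spin":0},{"gripper":0.0316,"xyz":[0,-0.0135,0.019],"spin":0},{"gripper":0.0316,"xyz":[0,-0.0135,0.019],"spin":0},{"gripper":0.0316,"xyz":[0,-0.0135,0.019],"spin":0}]' --grip_force 20

```text
t: 22.45
tool_pos: [0.4852, -0.1726, 0.2271]
eef_rot: [0.705, 0.71, -0.001, 0.001]
force: [-0.1, -0.5, -2.4]
gripper_width: 0.0317
```

```bash
python3 - <<'E'
from h import *
print(r.get_obs()['ft_torque'],r.get_obs()['force'])
zoom('scene','scene24',(130,200,250,300),6)
zoom('side','side24',(230,220,350,340),5)
E
```

```text
[-0.02904278 -0.06108353  0.00759802] [-0.13987088 -0.53787663 -2.36789836]
```

View pics/scene24z.png

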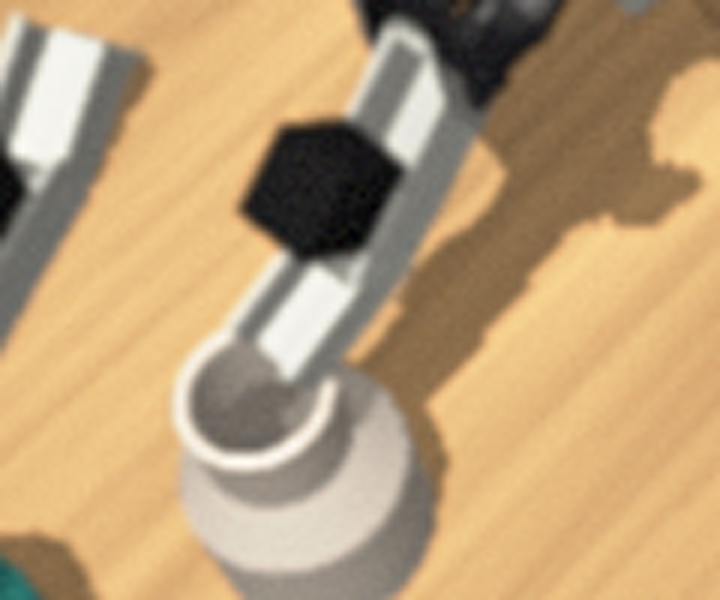

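View pics/side24z.png

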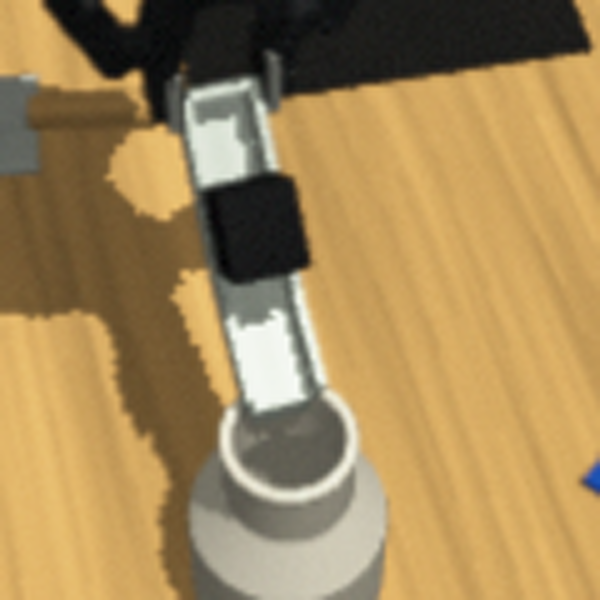

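Request:
carry_out --targets '[{"gripper":0.0316,"xyz":[0,-0.003,0.003],"spin":0},{"gripper":0.0316,"xyz":[0,-0.006,0.006],"spin":0},{"gripper":0.0316,"xyz":[0,-0.006,0.006],"spin":0},{"gripper":0.0316,"xyz":[0,-0.006,0.006],"spin":0}]' --grip_force 20

```text
t: 23.05
tool_pos: [0.4852, -0.1786, 0.2331]
eef_rot: [0.705, 0.71, -0.001, 0.001]
force: [-0.2, -0.2, -1.9]
gripper_width: 0.0314
```

```bash
python3 - <<'E'
from h import *
print(r.get_obs()['ft_torque'],r.get_obs()['force'])
zoom('scene','scene25',(130,200,250,300),6)
zoom('side','side25',(230,220,350,340),5)
zoom('wrist','wrist25',(0,0,560,420),1)
E
```

```text
[-0.04320891 -0.00321756  0.03394657] [-0.15534198 -0.22802911 -1.87667792]
```

View pics/scene25z.png

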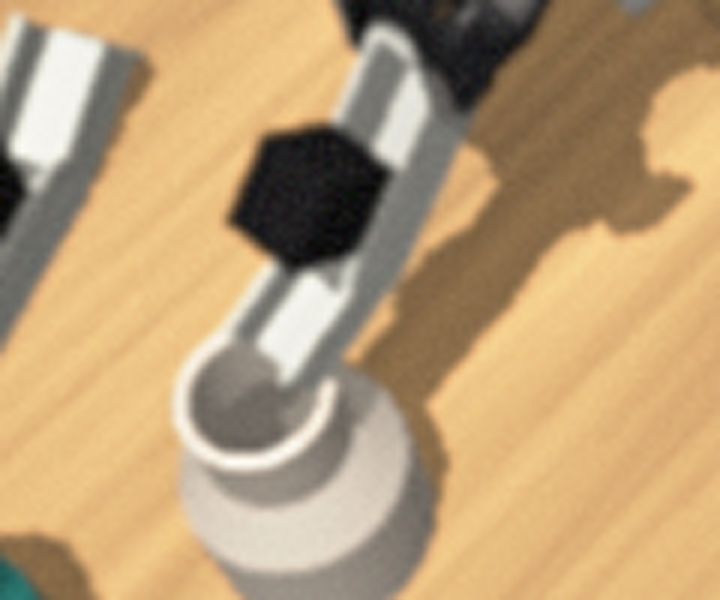

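View pics/side25z.png

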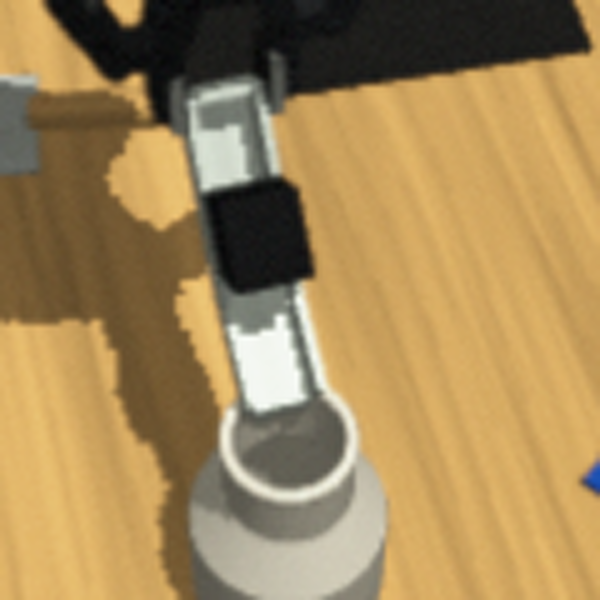

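View pics/wrist25z.png

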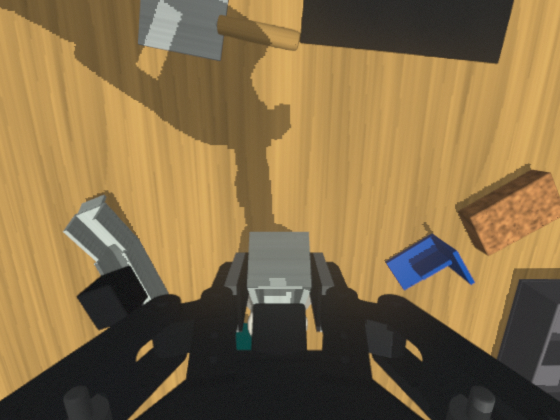

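Both views show the trough empty at about 45° with the lip still in the mouth. I'll clamp and lift it straight out.

Request:
carry_out --targets '[{"gripper":0.02,"xyz":[0,0,0],"spin":0},{"gripper":0.02,"xyz":[0,0,0],"spin":0},{"gripper":0.02,"xyz":[0,-0.002,0.003],"spin":0},{"gripper":0.02,"xyz":[0,-0.003,0.01],"spin":0},{"gripper":0.02,"xyz":[0,-0.003,0.025],"spin":0},{"gripper":0.02,"xyz":[0,-0.003,0.045],"spin":0},{"gripper":0.02,"xyz":[0,-0.003,0.06],"spin":0},{"gripper":0.02,"xyz":[0,-0.003,0.06],"spin":0}]' --grip_force 120

```text
t: 24.2
tool_pos: [0.4855, -0.1817, 0.2944]
eef_rot: [0.705, 0.71, -0.001, 0.002]
force: [-0.0, -0.7, -2.6]
gripper_width: 0.0282
```

```bash
python3 - <<'E'
from h import *
print(r.get_obs()['ft_torque'],r.get_obs()['force'])
c=zoom('scene','scene26',(110,170,270,310),5)
zoom('side','side26',(210,180,370,320),5)
E
```

```text
[ 0.08365276 -0.00778607  0.01041002] [-0.02835222 -0.69760115 -2.62297839]
```

View pics/scene26z.png

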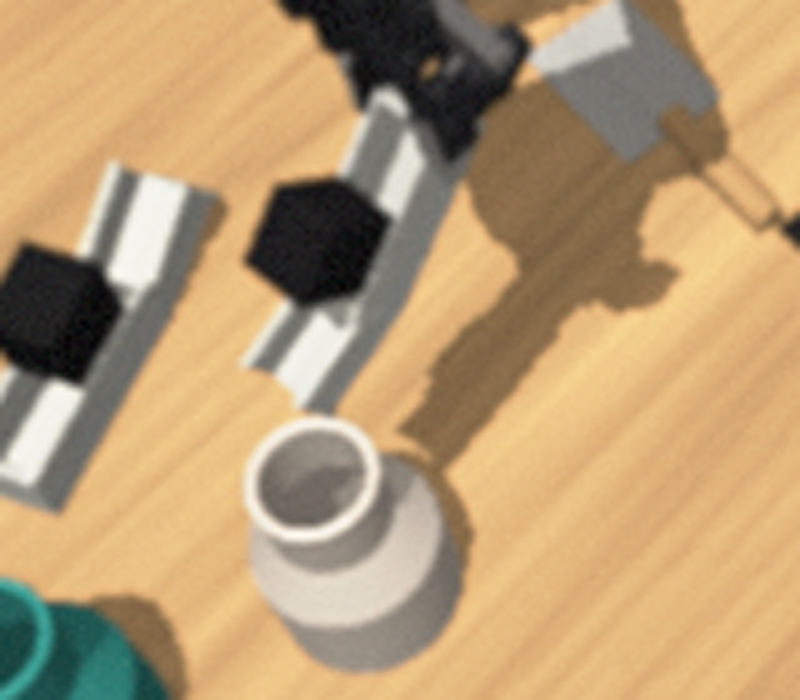

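View pics/side26z.png

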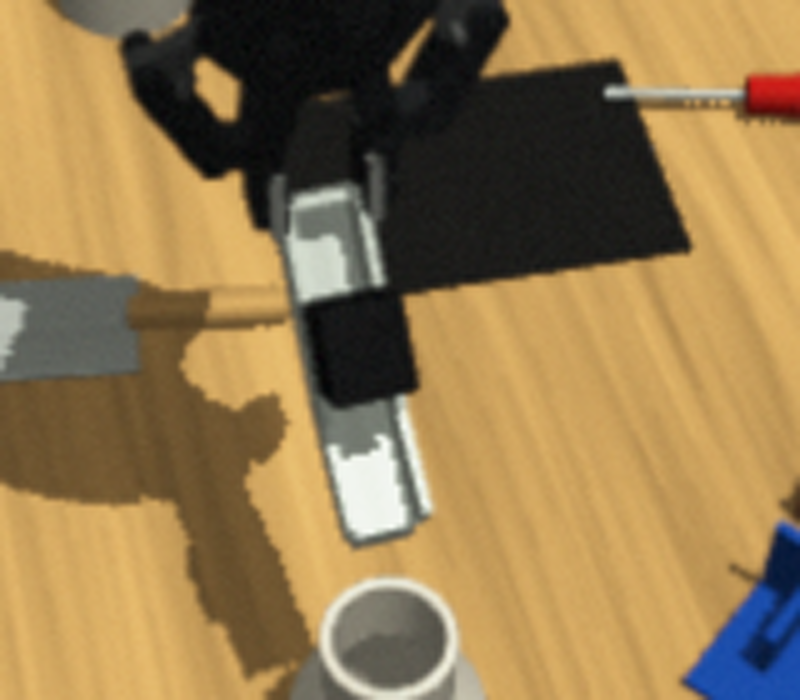

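Request:
carry_out --targets '[{"gripper":0.02,"xyz":[0.005,0.02,0],"spin":0.05},{"gripper":0.02,"xyz":[0.015,0.045,0],"spin":0.15},{"gripper":0.02,"xyz":[0.028,0.07,0],"spin":0.28},{"gripper":0.02,"xyz":[0.042,0.096,0],"spin":0.42},{"gripper":0.02,"xyz":[0.056,0.122,-0.005],"spin":0.56},{"gripper":0.02,"xyz":[0.07,0.148,-0.015],"spin":0.7},{"gripper":0.02,"xyz":[0.084,0.173,-0.03],"spin":0.84},{"gripper":0.02,"xyz":[0.097,0.195,-0.05],"spin":0.98},{"gripper":0.02,"xyz":[0.109,0.212,-0.075],"spin":1.12},{"gripper":0.02,"xyz":[0.1175,0.2224,-0.1],"spin":1.25}]' --grip_force 120

```text
t: 25.55
tool_pos: [0.6026, 0.0418, 0.1911]
eef_rot: [0.154, 0.988, -0.001, 0.001]
force: [-0.1, 0.6, -3.1]
gripper_width: 0.0285
```

Request:
carry_out --targets '[{"gripper":0.02,"xyz":[0,0,0],"spin":0}]'

```text
t: 25.68
tool_pos: [0.6018, 0.0424, 0.1887]
eef_rot: [0.153, 0.988, -0.001, -0.002]
force: [-0.3, 0.0, -2.0]
gripper_width: 0.0284
```

```bash
python3 - <<'E'
from h import *
print(r.get_obs()['ft_torque'],r.get_obs()['force'])
zoom('side','side27',(230,130,390,260),5)
zoom('scene','scene27',(0,0,560,420),1)
E
```

```text
[ 0.05763405  0.07783719 -0.01948258] [-0.31250098  0.03107273 -2.02289822]
```

View pics/side27z.png

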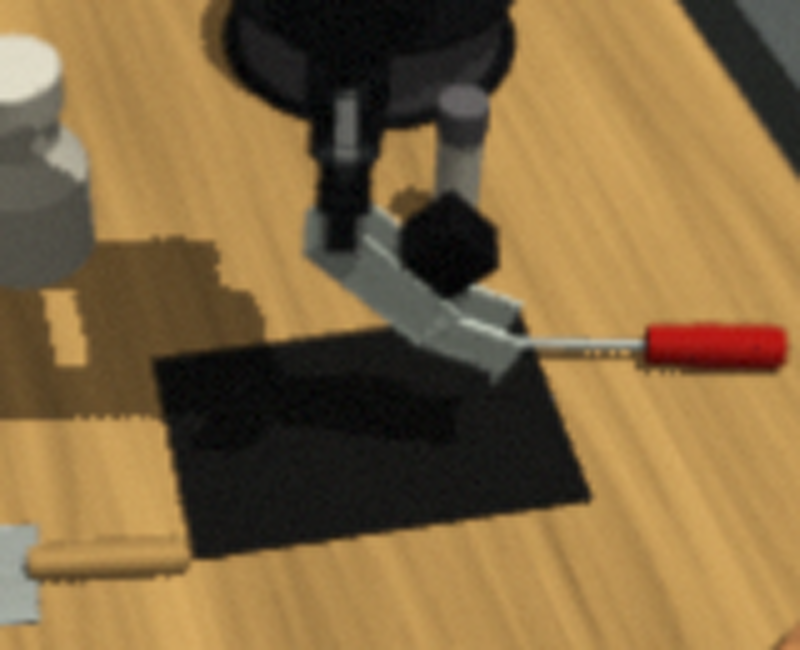

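View pics/scene27z.png

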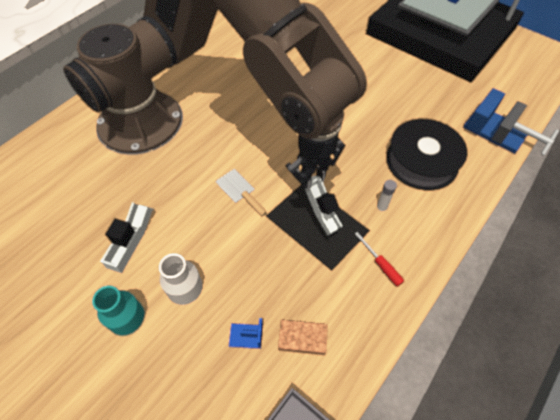

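Request:
carry_out --targets '[{"gripper":0.02,"xyz":[0,0,-0.02],"spin":0},{"gripper":0.02,"xyz":[0,0,-0.04],"spin":0},{"gripper":0.02,"xyz":[0,0,-0.055],"spin":0},{"gripper":0.02,"xyz":[0,0,-0.06],"spin":0},{"gripper":0.02,"xyz":[0,0,-0.06],"spin":0}]'

```text
t: 26.4
tool_pos: [0.6024, 0.0415, 0.1312]
eef_rot: [0.155, 0.988, -0.001, 0.0]
force: [0.7, -0.7, -1.7]
gripper_width: 0.0287
```

```bash
python3 - <<'E'
from h import *
print(r.get_obs()['ft_torque'],r.get_obs()['force'])
zoom('side','side28',(230,130,390,260),5)
E
```

```text
[ 0.05404419  0.0143871  -0.01429449] [ 0.69297032 -0.6805315  -1.6830293 ]
```

View pics/side28z.png

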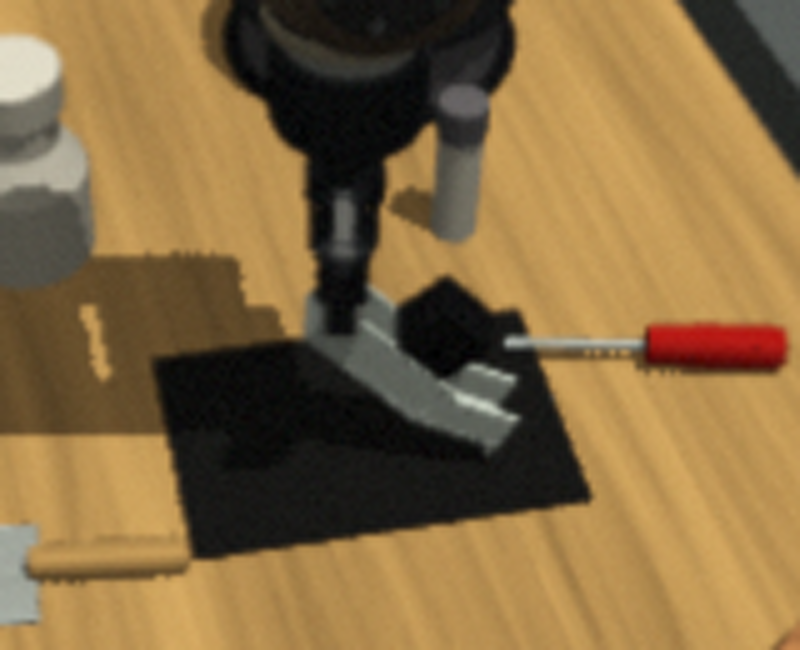

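Request:
carry_out --targets '[{"gripper":0.02,"xyz":[0,0,-0.008],"spin":0},{"gripper":0.029,"xyz":[-0.001,0,-0.013],"spin":0},{"gripper":0.0305,"xyz":[-0.005,0.0015,-0.019],"spin":0},{"gripper":0.0305,"xyz":[-0.011,0.0035,-0.025],"spin":0},{"gripper":0.0305,"xyz":[-0.0175,0.0055,-0.034],"spin":0},{"gripper":0.0305,"xyz":[-0.024,0.0075,-0.043],"spin":0},{"gripper":0.0305,"xyz":[-0.029,0.009,-0.053],"spin":0},{"gripper":0.0305,"xyz":[-0.034,0.0107,-0.063],"spin":0},{"gripper":0.0305,"xyz":[-0.034,0.0107,-0.063],"spin":0}]' --grip_force 30

```text
t: 27.58
tool_pos: [0.5681, 0.0524, 0.0676]
eef_rot: [0.155, 0.988, -0.001, -0.0]
force: [-2.7, 1.0, 1.6]
gripper_width: 0.0306
```

```bash
python3 - <<'E'
from h import *
print(r.get_obs()['ft_torque'],r.get_obs()['force'])
zoom('side','side29',(230,130,390,260),5)
E
```

```text
[-0.02677505  0.12807977 -0.00767151] [-2.69954724  1.03318685  1.58953107]
```

View pics/side29z.png

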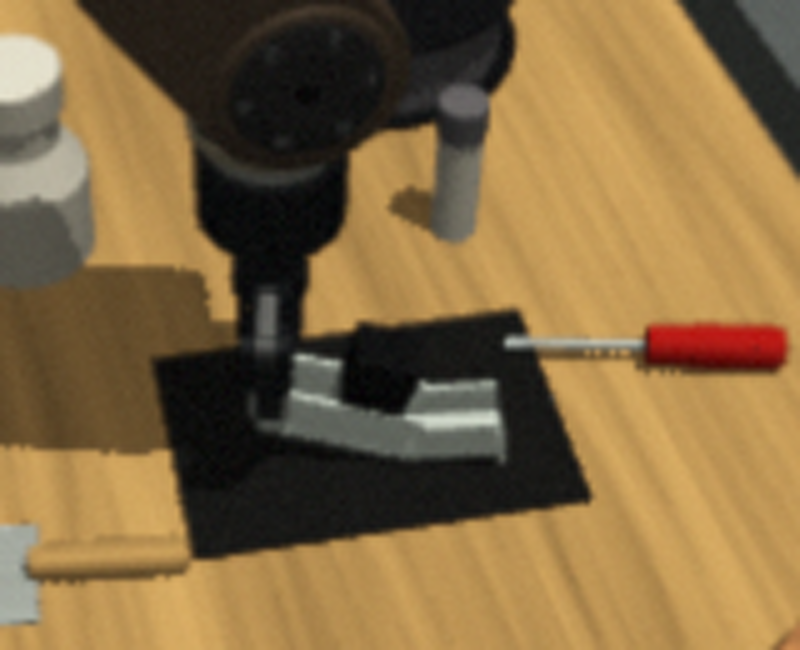

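Request:
carry_out --targets '[{"gripper":0.0308,"xyz":[-0.003,0.001,-0.008],"spin":0},{"gripper":0.0308,"xyz":[-0.005,0.0015,-0.015],"spin":0},{"gripper":0.0308,"xyz":[-0.0065,0.002,-0.02],"spin":0},{"gripper":0.0308,"xyz":[-0.0075,0.0025,-0.0245],"spin":0},{"gripper":0.0308,"xyz":[-0.0075,0.0025,-0.0245],"spin":0}]' --grip_force 20

```text
t: 28.25
tool_pos: [0.5606, 0.0549, 0.0432]
eef_rot: [0.155, 0.988, -0.001, -0.0]
force: [-2.7, 0.6, 3.7]
gripper_width: 0.0308
```

```bash
python3 - <<'E'
from h import *
print(r.get_obs()['ft_torque'],r.get_obs()['force'])
zoom('side','side30',(230,130,390,260),5)
E
```

```text
[0.00399334 0.21955059 0.00939927] [-2.6919104   0.62494299  3.74163522]
```

View pics/side30z.png

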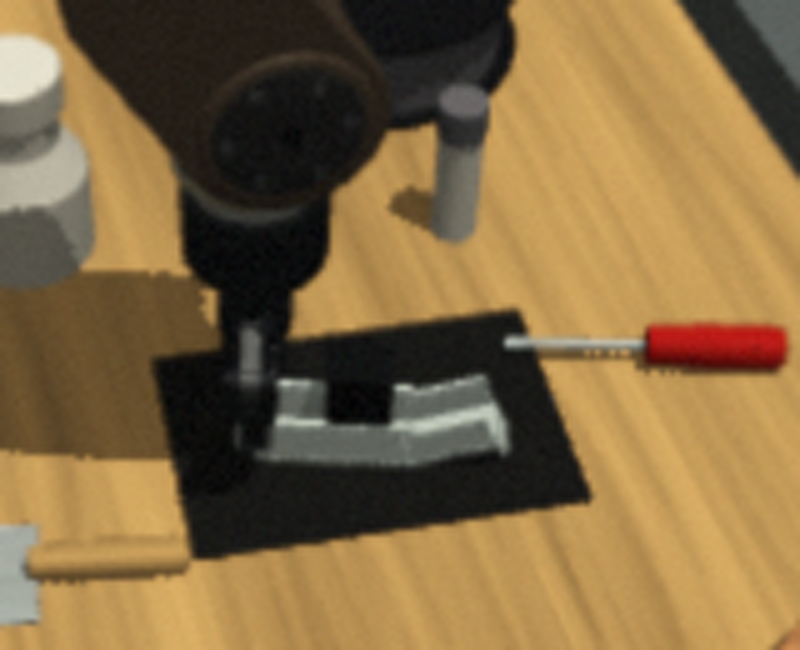

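It lies flat on the mat. I'll open the fingers and rise.

Request:
carry_out --targets '[{"gripper":0.036,"xyz":[0,0,0],"spin":0},{"gripper":0.05,"xyz":[0,0,0],"spin":0},{"gripper":0.055,"xyz":[0,0,0],"spin":0},{"gripper":0.055,"xyz":[0,0,0.01],"spin":0},{"gripper":0.055,"xyz":[0,0,0.04],"spin":0},{"gripper":0.055,"xyz":[0,0,0.08],"spin":0},{"gripper":0.055,"xyz":[-0.03,0,0.13],"spin":0},{"gripper":0.055,"xyz":[-0.05,0,0.17],"spin":0},{"gripper":0.055,"xyz":[-0.05,0,0.17],"spin":0}]' --grip_force 20

```text
t: 29.42
tool_pos: [0.5106, 0.0549, 0.2169]
eef_rot: [0.155, 0.988, -0.0, 0.003]
force: [-0.1, 0.2, -0.2]
gripper_width: 0.0543
```

```bash
python3 - <<'E'
from h import *
print(r.get_obs()['force'])
c=zoom('side','side31',(230,130,390,260),5)
c=zoom('scene','scene31',(90,150,390,350),2.6)
zoom('wrist','wrist31',(0,0,560,420),1)
yaw=np.radians(-17.5)
# bottle shift check
im=c['image'];g1=im[248:285,155:192].astype(int).min(2);m=(g1>185).astype(np.uint8)
cs=max(cv2.findContours(m,0,2)[0],key=cv2.contourArea);e=cv2.fitEllipse(cs);print(plane(c,e[0][0]+155,e[0][1]+248,.124))
b=load('scene0')['image'];g1=b[248:285,155:192].astype(int).min(2);m=(g1>185).astype(np.uint8)
cs=max(cv2.findContours(m,0,2)[0],key=cv2.contourArea);e=cv2.fitEllipse(cs);print(plane(c,e[0][0]+155,e[0][1]+248,.124))
E
```

```text
[-0.0660546   0.24270465 -0.15126773]
[ 0.4834039  -0.28247578  0.124     ]
[ 0.48349038 -0.28226361  0.124     ]
```

View pics/side31z.png

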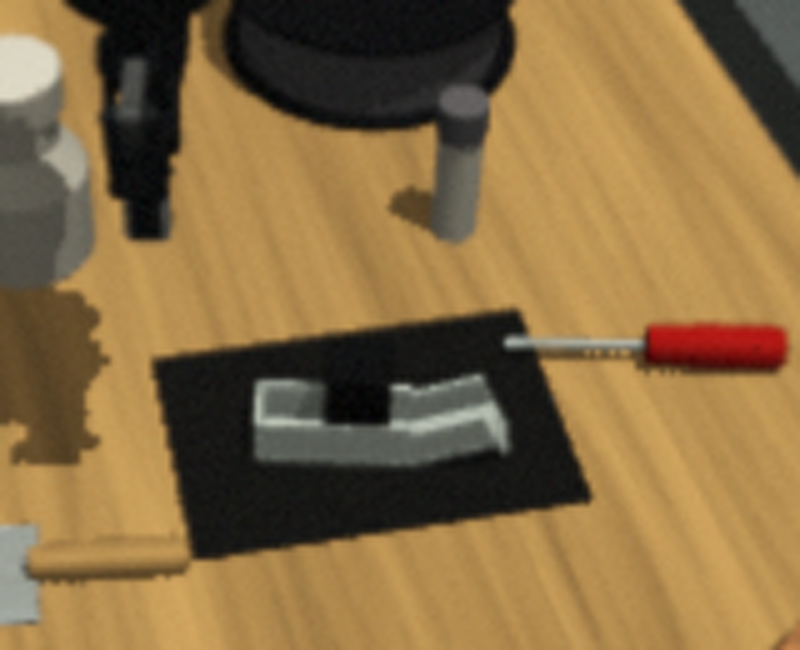

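View pics/scene31z.png

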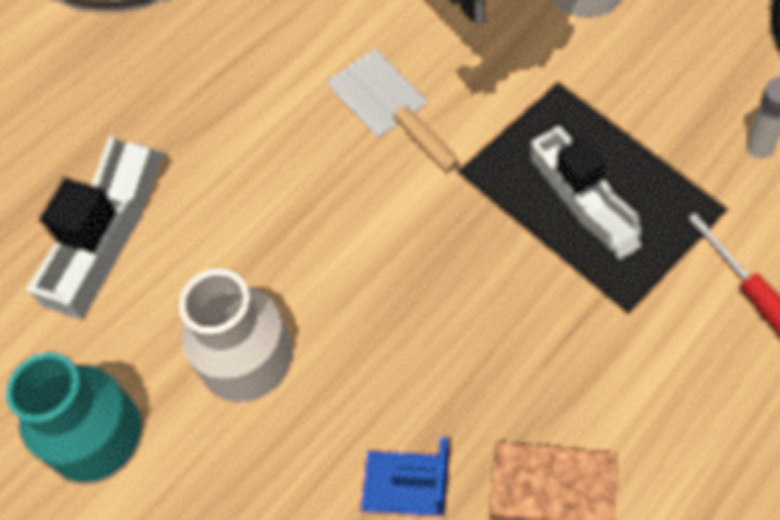

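View pics/wrist31z.png

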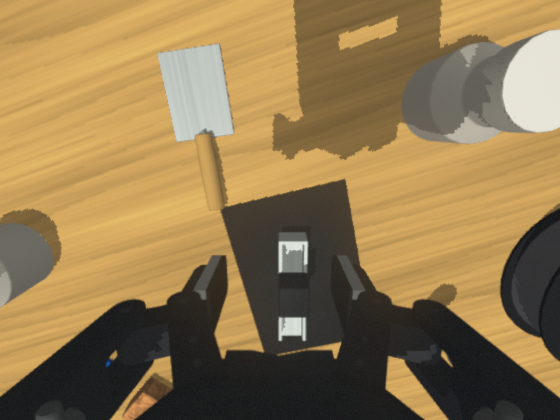

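The scoop is flat and free, and the bottle has not shifted. There is time for a quick look into the bottle before I hand in.

Request:
carry_out --targets '[{"gripper":0.055,"xyz":[0.005,-0.03,0.02],"spin":0},{"gripper":0.055,"xyz":[0.01,-0.075,0.035],"spin":0},{"gripper":0.055,"xyz":[0.015,-0.12,0.035],"spin":0},{"gripper":0.055,"xyz":[0.02,-0.165,0.035],"spin":0},{"gripper":0.055,"xyz":[0.026,-0.21,0.035],"spin":0},{"gripper":0.055,"xyz":[0.032,-0.255,0.035],"spin":0},{"gripper":0.055,"xyz":[0.037,-0.3,0.035],"spin":0},{"gripper":0.055,"xyz":[0.042,-0.34,0.035],"spin":0},{"gripper":0.055,"xyz":[0.042,-0.36,0.035],"spin":0},{"gripper":0.055,"xyz":[0.042,-0.36,0.035],"spin":0}]'

```text
t: 30.82
tool_pos: [0.5525, -0.3059, 0.2467]
eef_rot: [0.156, 0.988, -0.0, -0.001]
force: [-0.2, 0.2, 0.4]
gripper_width: 0.0552
```

```bash
python3 - <<'E'
from h import *
c=zoom('wrist','wrist32',(0,0,560,420),1)
u,v=proj(c,[[.484,-.283,.125]])[0].astype(int);print(u,v)
im=c['image'][max(0,v-50):v+50,u-60:u+60,::-1]
im=np.clip(im.astype(float)*2,0,255).astype(np.uint8)
cv2.imwrite('pics/w32c.png',cv2.resize(im,None,fx=6,fy=6,interpolation=cv2.INTER_CUBIC))
E
```

```text
281 129
```

View pics/w32c.png

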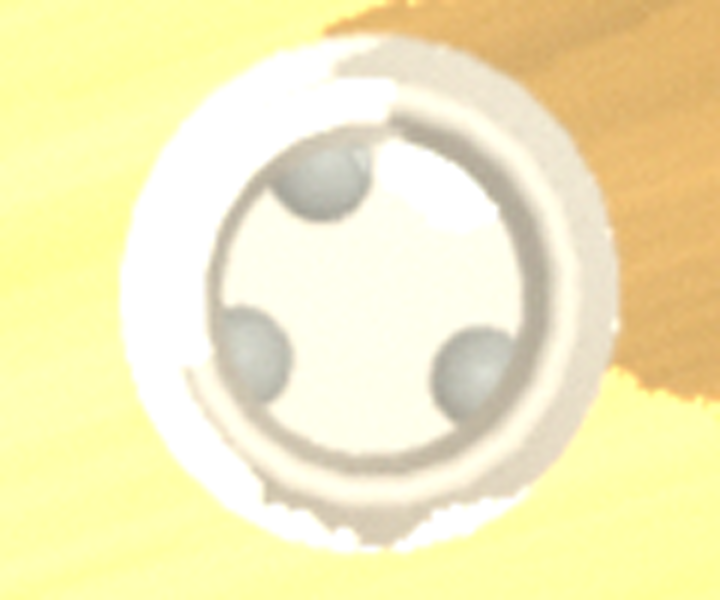

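The view down into the bottle shows all three balls on its floor, at crop (322,180), (250,355) and (480,375). I'm handing in.

```bash
python3 - <<'E'
from station import r
print(r.hand_in())
E
```

```text
the job is handed in; nothing more can be done
None
```

The three balls are in the open bottle and the empty scoop is back on the mat, upright, flat and released. I handed in at about 31 s of the 61 allowed; no verdict came back.

**Departure from the wording:** I did not pick the scoop up by its grip block. The moves cannot tilt the tool, so I gripped the rear end of the trough instead. That let the scoop hang level in a hard grip and swing like a hinge in a light one.

**What I did:**
- My first grip at the rear was too shallow and let the scoop tilt to about 16° over the mat. I set it down and gripped deeper, which held.
- I carried it about 4° nose-down and rested the lip inside the near rim with roughly 3 N. With the grip eased, I raised the tail to about 45° until the trough was empty.
- I then clamped it, lifted it out, laid it down lip first on the mat and let go.

**Last checks:**
- The wrist camera looking into the bottle showed all three balls on its floor.
- The bottle's mouth measured under 1 mm from where it started.
- No other bench item looked moved, judged by eye only.
- The tool force read close to zero.

The lip's exact depth in the mouth and the contact force were judged only from pictures and the noisy wrist force. No check failed at the end.

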